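# Load and wind in the tag press

### The arm

A 7-joint arm with a two-finger parallel gripper is mounted at the origin on the work surface. World frame = base frame: x ahead of the robot, y to its left, z up, the work surface at z = 0. Lengths are in m, angles in rad, forces in N, time in s.
With the tool pointing down it reaches from about 0.425 to 0.875 m from the base axis. Payload 4.7 kg.
Tool frame: the origin (TCP) lies at the very end of the fingers, on their centre line; the grasp point (between the pads) lies 19 mm behind it; z points along the fingers, y is the direction in which the jaws open and shut (so a half turn about z gives the same grasp; the last joint's range is limited). The gripper opens to 87 mm and grips with 3 to 60 N. Pads are 19 mm wide; open, the fingers measure 117 mm over their backs; the gripper's body (75 mm by 190 mm) begins 51 mm behind the grasp point.
Start: joints at [-1.311, 0.321, -0.07, 1.45, 0.023, 1.371, -0.057], TCP at [0.158, 0.63, 0.223] pointing down, gripper open.
Joint ranges: [-2.86, 2.86], [-0.3, 2.09], [-1.38, 1.24], [0.06, 2.45], [-1.56, 4.7], [0.09, 2.05], [-2.69, 2.69]. Speed limits (rad/s): [2.57, 2.57, 3.14, 3.14, 3.14, 3.14, 3.14].

### API

Orientations are given as a rotation vector (axis times angle).
In Python, from bench import monitor, optics, ctrl gives the robot as it stands.
- The arm moves only by the tool servo_tool, never from a script. Its argument "moves" is a list of rows, each a list of 3 entries, a list of its own where there are three numbers: the turn, a rotation vector about the tool's x, y, z in degrees, then the shift along the tool's x, y, z in m, then the closure, from -1 (fully open) to 1 (shut). A call has 1 to 12 rows; each row is the pose to reach, as a shift and turn from the pose measured when the call began, along the tool's axes at that moment; what a row does not reach only later rows make up. A row lasts 1/8 s, in which the tool goes at most 62.5 mm and 10.7 degrees, less where a joint would pass 70% of its speed; a pose out of reach is approached as far as the arm can. A call with a gripper value outside its range is refused whole. The fingers move at their own pace and stop on an object; "squeeze" is the grip in N (left out, the last holds). Time passes only in rows, so rows that repeat a pose let the fingers close. It gives the time, the measured TCP pose, the force and the opening at its end, in the units of the state.
- monitor.get_obs(): the state, without advancing time (a new reading comes with each control period).
- optics.snapshot(name): name is "scene" or "top" or "wrist"; returns the picture (400x640x3 uint8, red, green, blue); there is no depth.
- optics.camera_params(name): a dict with "vertical_fov" (degrees; the focal length in pixels is half the picture's height over the tangent of half this angle, whatever the lens; pixels are square), "cx", "cy" (the principal point, pixels), "rvec" (rotation vector, rad) and "tvec" (3), from world to camera coordinates, as OpenCV has them. Camera axes: x right, y down, z forward; pixel columns grow to the right and rows downward; lengths in m; the calibration is good to about 2 mm. A picture is of the moment at which its call begins: read the wrist's pose just before it. camera_params takes no time and is no camera call; for the wrist camera it gives the pose at the moment of the call.
- ctrl.hand_in(): hands the job in, once; it reports no verdict.
Trained networks look in the newest picture that a camera, given by its name, has taken for a name from the list of things; names that differ only in an ending like _2 or _b are one class to them, and where a whole thing is asked for, a point or a joint stands for the part that bears it (a point fixed in the world has none). Each returns a list of dicts, best first, with "conf" (0 to 1); they miss things now and then, are a little off and sometimes report something else, mostly with a low value. They report only what shows in the picture. A call takes as long as a camera call. They do not tell look-alikes from the thing itself.
- optics.trace(thing, camera): "pixels" (400x640 bool, what is visible of it) and "at" ([column, row] in pixels, amid what is visible of it).
The state is a dict: "clock": time; "joint_pos": joint angles; "joint_velocities": joint speeds; "joint_efforts": joint torques, N m; "position": TCP position; "ee_rot": TCP orientation; "wrist_force": force on the tool from outside, world axes, zero at the start; "moment": the same for the moment, N m; "finger_gap": finger opening in m.
Only numpy, scipy, OpenCV 4.12 (cv2) and the standard library are available. Lean on these libraries where they do the work, as an engineer would, in place of code of your own. Each camera call takes 0.05 s, during which the arm holds its last target.

### The job

Wind the press carriage all the way out to its front stop. Then take every tag blank from the wooden riser board (never prise it up off the wood: slide it along until it overhangs the open front edge, and pinch the overhanging end) and lay it flat in the carriage, one blank to a pocket, its far end up against the back fence. With all the blanks loaded, wind the carriage all the way in to its rear stop; leave everything else on the table where it is.

Things in the scene. Friction and masses are not known exactly. Their poses are not given: they have to be found in the camera images.
- plate0: bare aluminium tag blank, 150 x 40 x 3 mm, about 50 g; origin at the centre of its underside, x along its length, y across, z up. 2 or 3 alike are present (an absent one is None throughout). Not to be picked up where it lies on the board; a closed gripper pressed on top (5 to 15 N) drags it along the board
- plate1: bare aluminium tag blank, 150 x 40 x 3 mm, about 50 g; origin at the centre of its underside, x along its length, y across, z up. 2 or 3 alike are present (an absent one is None throughout). Not to be picked up where it lies on the board; a closed gripper pressed on top (5 to 15 N) drags it along the board
- plate2: bare aluminium tag blank, 150 x 40 x 3 mm, about 50 g; origin at the centre of its underside, x along its length, y across, z up. 2 or 3 alike are present (an absent one is None throughout). Not to be picked up where it lies on the board; a closed gripper pressed on top (5 to 15 N) drags it along the board
- riser: fixed plywood riser board, 240 (x) x 320 (y) x 60 mm high, on which the blanks lie; origin at the centre of its underside, -x towards the robot side. Its front (-x) edge is open, the other three sides carry a rim 8 mm wide and 8 mm high. Its position and yaw vary, and it may be left or right of the press
- riser_edge (a point): middle of the riser's open front edge, at its top surface (z 0.060); axes as the riser's (x points in over the board, y along the edge)
- press: fixed grey marking press; origin under the centre of its base, -x to the robot's side. Base plate 20 mm thick, x -140 to +140, y -185 to +195 mm. Carriage runs along x, centred at y +60; handwheel axis at x -60, y -120. A bridge over the carriage: x +45 to +107, y -73 to +193 mm, pins below it down to z 84, beam top z 145, motor on top to z 195 mm
- carriage (a joint): travel in m: 0 = out at the front stop (robot's side), 0.09 = in at the rear stop under the bridge; moved only by the handwheel, 7.16 mm per rad. Rubber-faced bed 236 mm wide, top z 60 mm, front edge at press x = -130 mm + travel, 130 mm deep to a back fence 12 mm high. Three pockets side by side, 72 mm apart, 52 mm wide between ribs 20 mm wide, 6 mm high; open in front
- wheel (a joint): angle of the handwheel in rad, 0 (carriage out) to 12.566 (carriage in, two turns), growing clockwise seen from above: clockwise winds the carriage in. It turns easily (about 1 N at the handle) and stays where it is left
- wheel_axis (a point): point on the handwheel's vertical axis, at the top of its rim (z 75 mm); the horizontal wheel is 108 mm across
- handle (a point): on the axis of the wheel's upright black crank handle, 44 mm from the wheel's axis, at the height to grip (z 100 mm). A cylinder 16 mm across, z 74 to 120 mm, spinning freely on its pin, so it can be gripped from above and led round in circles without turning the hand
- pocket0 (a point): right-hand (-y) pocket of the carriage, on its floor (z 60 mm): where the origin of a blank lies when it is centred in the pocket with its far end at the back fence (its near end then sticks out 20 mm in front of the bed, leaving room for fingers). Moves with the carriage; axes as the press's
- pocket1 (a point): middle pocket of the carriage, on its floor (z 60 mm): where the origin of a blank lies when it is centred in the pocket with its far end at the back fence (its near end then sticks out 20 mm in front of the bed, leaving room for fingers). Moves with the carriage; axes as the press's
- pocket2 (a point): left-hand (+y) pocket of the carriage, on its floor (z 60 mm): where the origin of a blank lies when it is centred in the pocket with its far end at the back fence (its near end then sticks out 20 mm in front of the bed, leaving room for fingers). Moves with the carriage; axes as the press's
- soda: green bottle, 62 mm across, 200 mm tall, origin under its centre; bystander, to be left alone
- juice: small amber bottle, 54 mm across, 150 mm tall, origin under its centre; bystander, to be left alone
- mic: black microphone with a steel ball head 50 mm across, lying, 175 mm long along its x; bystander, to be left alone
- phone: phone lying flat, 145 x 70 x 9 mm, origin under its centre; bystander, to be left alone
- bell: steel bicycle bell, 52 mm across, 32 mm high; bystander, to be left alone
- driver: screwdriver, about 200 mm long, lying on the table; bystander, to be left alone
- mug: white mug, 80 mm across, 90 mm tall; bystander, to be left alone
Mind the look-alikes: they are no part of the job. What is shaped like the plate0 but turquoise is not meant.

How it is judged:
By the outcome, as a careful person would: the job done as asked, in the order asked, and still so for the second after the job is handed in, with the robot touching nothing.
Of plate0, plate1, plate2 only 2 to 3 are there at a start; the rules pass over those that are not, and their reading is None.
At some moment in a run one of plate0, plate1, plate2 may be knocked a few centimetres aside while the robot is not near it.
It also fails if it takes over 210 s, if anything falls off the work surface, if the arm or the gripper's body presses on something with over 40 N, if the wrist force passes 120 N, or if a joint passes its speed limit or range.

## Working session

There is one attempt and no reset: what is moved stays moved. The work goes in short steps, Python scripts to look and compute and a tool call to move; the robot and the scene stay as the last step left them, time stands still between calls to the robot, and variables do not carry over. Pictures are saved under pics/ and viewed, and the job is handed in when it is done.

Besides the shell and the picture viewer there is one more tool, called as name(argument=value, ...) on one line, values as JSON. servo_tool: Moves the arm, as the interface text tells. Its arguments: {"type":"object","properties":{"moves":{"type":"array"},"squeeze":{"type":"number"}},"required":["moves"]}

```bash
ls; mkdir -p pics
python3 - <<'E'
from bench import monitor, optics, ctrl
import cv2
o=monitor.get_obs(); print(o)
for n in ("scene","top","wrist"):
    im=optics.snapshot(n); cv2.imwrite(f"pics/{n}0.png",im[:,:,::-1]); print(n,optics.camera_params(n))
E
```

```text
pics
{'clock': 0.0, 'joint_pos': array([-1.31090477,  0.3217966 , -0.07008993,  1.45164394,  0.02257532,
        1.37076759, -0.05690739]), 'joint_velocities': array([-0.00109659, -0.00021961,  0.00129964,  0.00045252,  0.00142479,
       -0.00072001, -0.00047657]), 'joint_efforts': array([ 3.17886761e-04, -4.91275370e+01, -4.03599562e-01, -3.12531137e+01,
       -6.39740028e-02,  4.36791277e-02,  1.74904685e-04]), 'position': array([0.15806779, 0.62994194, 0.22149426]), 'ee_rot': array([-3.85063148e-01, -3.11774768e+00,  2.86209841e-03]), 'wrist_force': array([ 0.11641655,  0.26390302, -0.27990739]), 'moment': array([ 0.00294632, -0.01234028,  0.00022156]), 'finger_gap': 0.08706747194347284}
scene {'vertical_fov': 57.57087353268281, 'cx': 312.63556223390225, 'cy': 202.00735428312896, 'rvec': array([ 2.05550408,  1.2507799 , -0.51554752]), 'tvec': array([-0.1918281 , -0.18987564,  1.57872763])}
top {'vertical_fov': 43.46938021112227, 'cx': 320.37834932072207, 'cy': 199.1698640190367, 'rvec': array([ 2.15460367, -2.11620358,  0.13903828]), 'tvec': array([0.01384344, 0.41947179, 1.51753019])}
wrist {'vertical_fov': 67.30894776762253, 'cx': 320.3845502589564, 'cy': 200.30586179973548, 'rvec': array([-2.30047945, -1.79243646, -0.24420939]), 'tvec': array([-0.64948897, -0.03217683,  0.39106328])}
```

View pics/scene0.png

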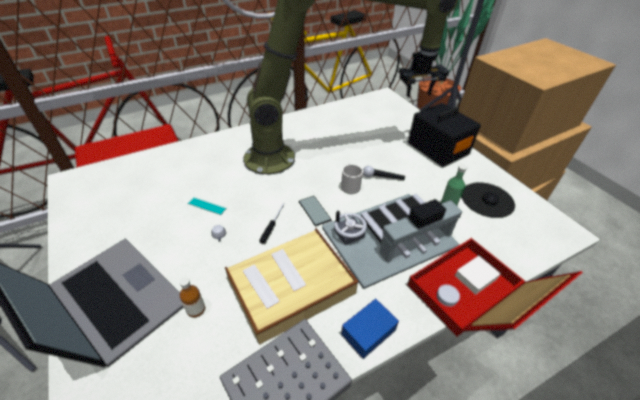

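View pics/top0.png

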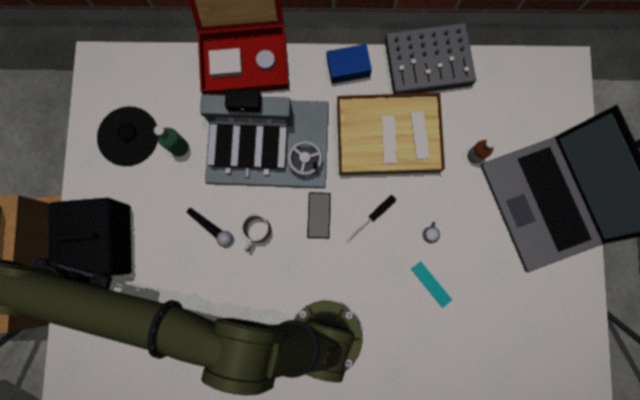

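View pics/wrist0.png

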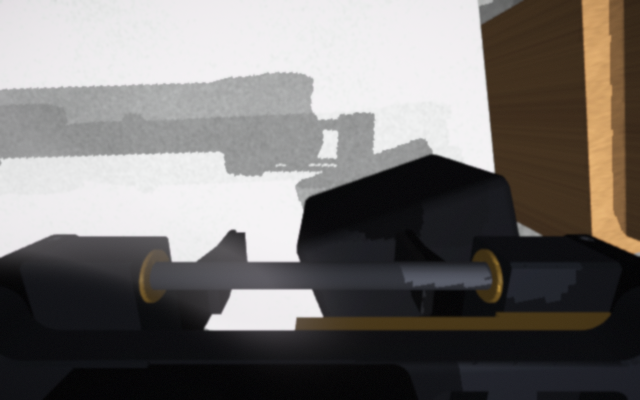

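The top view shows two grey blanks on the riser at about (389,138) and (420,134). The turquoise look-alike is at (431,284) on the table. The press is at (265,140), with its handwheel at (305,157).

```bash
cat > h.py <<'E'
import numpy as np, cv2
from scipy.spatial.transform import Rotation as R
from bench import monitor, optics, ctrl
def K(c):
    f=200/np.tan(np.radians(c['vertical_fov'])/2); return np.array([[f,0,c['cx']],[0,f,c['cy']],[0,0,1]])
def p2w(c,px,z):
    px=np.atleast_2d(np.asarray(px,float)); Rm=R.from_rotvec(c['rvec']).as_matrix(); o=-Rm.T@c['tvec']
    d=np.c_[px,np.ones(len(px))]@np.linalg.inv(K(c)).T@Rm
    return o+d*((z-o[2])/d[:,2])[:,None]
def w2p(c,P):
    return cv2.projectPoints(np.atleast_2d(np.asarray(P,float)),np.array(c['rvec']),np.array(c['tvec']),K(c),None)[0][:,0]
def rect(c,m,z):
    ys,xs=np.nonzero(m); 
    n,l,s,_=cv2.connectedComponentsWithStats(m.astype(np.uint8)); out=[]
    for i in range(1,n):
        if s[i,4]<30: continue
        ys,xs=np.nonzero(l==i); W=p2w(c,np.c_[xs,ys],z)[:,:2]
        (cx,cy),(w,h),a=cv2.minAreaRect((W*1000).astype(np.float32))
        if w<h: a+=90
        out.append((cx,cy,max(w,h),min(w,h),a))
    return out
def crop(im,x0,y0,x1,y1,s,name):
    cv2.imwrite('pics/'+name,cv2.resize(im[y0:y1,x0:x1,::-1],None,fx=s,fy=s,interpolation=cv2.INTER_CUBIC))
E
python3 - <<'E'
from h import *
np.set_printoptions(precision=4,suppress=True)
im=optics.snapshot('top'); c=optics.camera_params('top')
crop(im,195,80,455,200,3,'topcrop.png')
for n,z in [('plate0',.063),('riser',.06),('press',.02),('carriage',.06),('handle',.12),('wheel',.075)]:
    for d in optics.trace(n,'top')[:4]:
        print(n,round(d['conf'],2),np.round(d['at']),p2w(c,[d['at']],z)[0],np.round(rect(c,d['pixels'],z),1).tolist())
im=optics.snapshot('scene'); crop(im,210,170,470,350,3,'scrop.png')
c=optics.camera_params('scene')
for n,z in [('handle',.12),('wheel',.075),('plate0',.063)]:
    for d in optics.trace(n,'scene')[:4]:
        print(n,round(d['conf'],2),np.round(d['at']),p2w(c,[d['at']],z)[0])
E
```

```text
plate0 0.71 [419. 135.] [ 0.6194 -0.2772  0.063 ] [[619.0, -280.4, 155.9, 41.4, 6.8]]
plate0 0.68 [432. 285.] [ 0.1645 -0.3129  0.063 ] [[167.8, -309.6, 143.0, 41.7, 39.2]]
plate0 0.64 [390. 139.] [ 0.6058 -0.188   0.063 ] [[603.7, -185.9, 149.5, 40.2, 2.4]]
riser 0.69 [390. 141.] [ 0.5987 -0.1889  0.06  ] [[604.6, -187.0, 149.3, 40.1, 1.5]]
riser 0.62 [173. 142.] [0.5873 0.4807 0.06  ] [[594.2, 489.6, 128.3, 60.6, 50.3]]
riser 0.56 [381. 130.] [ 0.6355 -0.1631  0.06  ] [[622.8, -189.4, 323.9, 260.0, 92.5]]
press 0.76 [263. 140.] [0.6067 0.206  0.02  ] [[616.8, 210.4, 412.1, 312.4, 88.7]]
carriage 0.67 [246. 143.] [0.5874 0.2553 0.06  ] [[581.2, 250.0, 239.5, 143.0, 88.7]]
carriage 0.48 [319. 212.] [0.3753 0.0254 0.06  ] [[365.5, 24.8, 138.3, 67.2, 179.2]]
handle 0.85 [305. 154.] [0.5387 0.0664 0.12  ] [[529.5, 68.9, 101.6, 101.1, 118.0]]
handle 0.55 [248. 143.] [0.572  0.2364 0.12  ] [[565.1, 241.4, 233.7, 140.2, 90.8]]
wheel 0.96 [303. 155.] [0.5466 0.0766 0.075 ] [[538.5, 71.3, 100.5, 99.7, 91.1]]
handle 0.79 [354. 226.] [0.5917 0.0515 0.12  ]
wheel 0.61 [344. 224.] [0.5349 0.0544 0.075 ]
plate0 0.83 [207. 203.] [ 0.2211 -0.3204  0.063 ]
plate0 0.78 [261. 285.] [ 0.6195 -0.2765  0.063 ]
plate0 0.56 [286. 271.] [ 0.6083 -0.1922  0.063 ]
plate0 0.21 [346. 225.] [0.5323 0.0632 0.063 ]
```

View pics/topcrop.png

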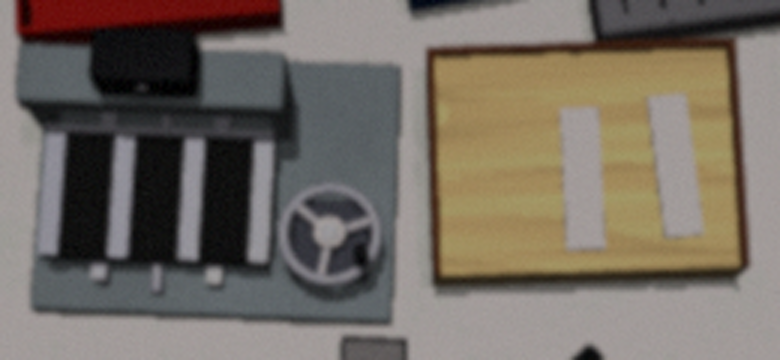

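View pics/scrop.png

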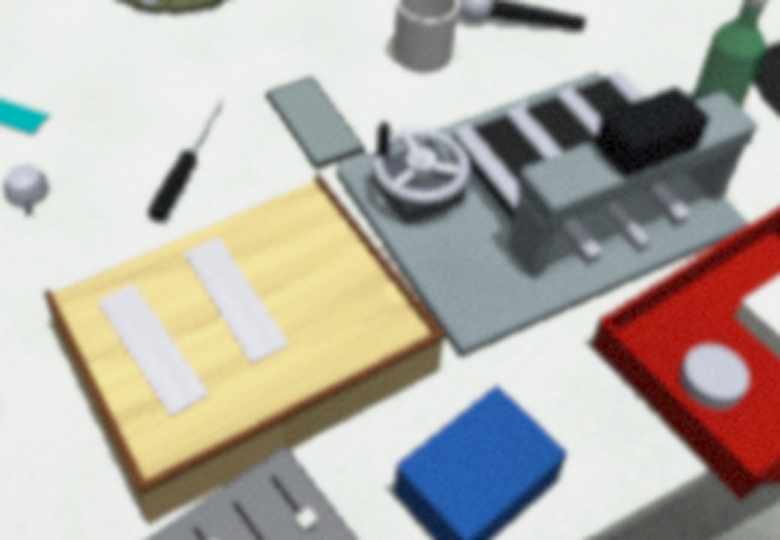

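Run:
```python
from h import *
im=np.mean([optics.snapshot('top').astype(float) for _ in range(4)],0).astype(np.uint8); cv2.imwrite('pics/topavg.png',im[:,:,::-1])
crop(im,195,85,335,195,5.7,'press.png')
crop(im,330,85,450,185,6,'riser.png')
```

```text
(no output)
```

View pics/press.png

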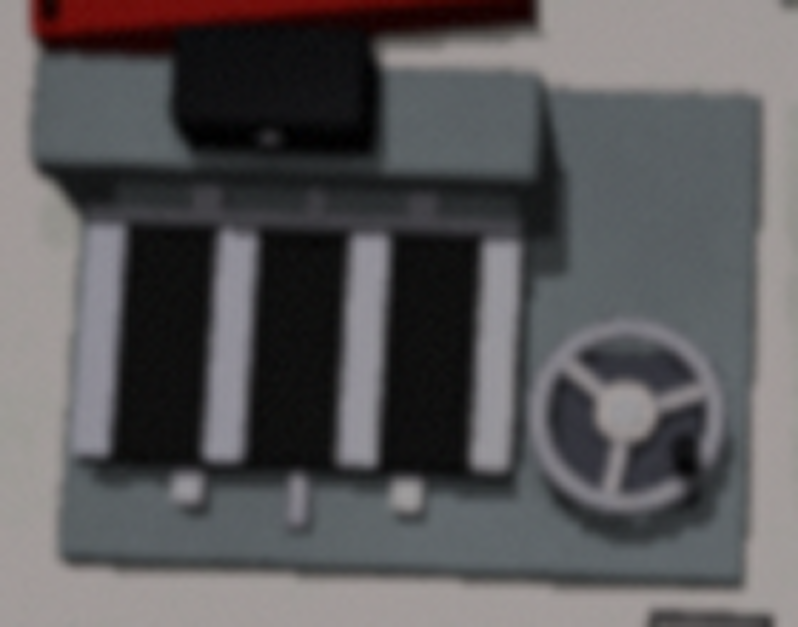

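View pics/riser.png

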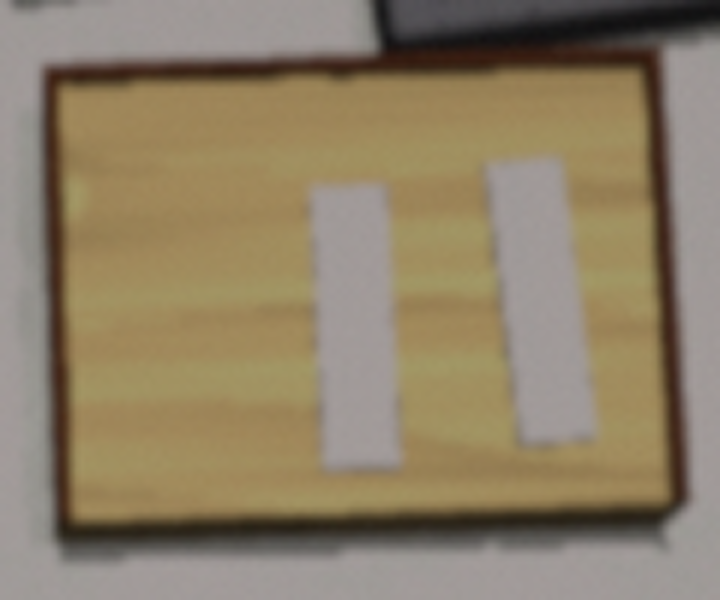

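```bash
cat > fit.py <<'E'
from h import *
from scipy.optimize import least_squares
np.set_printoptions(precision=4,suppress=True)
c=optics.camera_params('top')
def q(u,s,o): return (np.array(u)+.5)/s-.5+np.array(o)
def T(p,P): 
    P=np.array(P,float); ca,sa=np.cos(p[2]),np.sin(p[2]); return np.c_[p[0]+ca*P[:,0]-sa*P[:,1],p[1]+sa*P[:,0]+ca*P[:,1],P[:,2]]
pm=[(-.14,.195,.02),(-.14,-.185,.02),(.14,-.185,.02),(-.06,-.12,.075)]
pp=[q(u,5.7,(195,85)) for u in [(62,560),(743,578),(762,95),(627,416)]]
r=least_squares(lambda p:(w2p(c,T(p,pm))-pp).ravel(),[.6,.2,0]); print('press',r.x,np.degrees(r.x[2]),r.fun)
press=r.x
rm=[(.12,.16,.068),(.12,-.16,.068),(-.12,.16,.065),(-.12,-.16,.065)]
rp=[q(u,6,(330,85)) for u in [(47,68),(657,48),(62,526),(684,500)]]
r=least_squares(lambda p:(w2p(c,T(p,rm))-rp).ravel(),[.6,-.2,0]); print('riser',r.x,np.degrees(r.x[2]),r.fun); riser=r.x
def inv(p,W): ca,sa=np.cos(p[2]),np.sin(p[2]); d=W[:,:2]-p[:2]; return np.c_[ca*d[:,0]+sa*d[:,1],-sa*d[:,0]+ca*d[:,1]]
print('bedfront',inv(press,p2w(c,[q(u,5.7,(195,85)) for u in [(74,458),(512,472)]],.066)))
print('riserfront', inv(riser,p2w(c,[q(u,6,(330,85)) for u in [(70,526),(662,510)]],.06)))
print('wheel axis',T(press,[(-.06,-.12,.075)]))
h=p2w(c,[q((686,448),5.7,(195,85))],.12); print('handle top',h,inv(press,h)-[-.06,-.12])
for k,u in {'A':[(310,186),(385,184),(402,468),(323,469)],'B':[(486,161),(560,157),(597,439),(522,444)]}.items():
    W=p2w(c,[q(v,6,(330,85)) for v in u],.063); m=W.mean(0); e=(W[0]+W[1]-W[2]-W[3])[:2]; print(k,m,np.degrees(np.arctan2(e[1],e[0])),np.linalg.norm(W[0]-W[3]),np.linalg.norm(W[0]-W[1]),inv(riser,m[None]))
print('pockets (travel0)',T(press,[(-.13+.130-.075,.06-.072,.06),(-.075,.06,.06),(-.075,.132,.06)]))
# scene handle
cs=optics.camera_params('scene')
print('scene handle px top', w2p(cs,[h[0]]),'seen', (384/3+210,126/3+170))
E
python3 fit.py
```

```text
press [ 0.603   0.1892 -0.0156] -0.8916591393260715 [-0.9901  0.1669  0.5579  0.8021  0.1365 -0.5278  0.2803 -0.4923]
riser [ 0.6268 -0.1888  0.0501] 2.8722526528193186 [-0.9816  0.0953  0.5634 -0.2527 -0.6868 -0.3375  1.0855  0.4356]
bedfront [[-0.0917  0.1774]
 [-0.092  -0.0583]]
riserfront [[-0.1202  0.1537]
 [-0.1223 -0.1466]]
wheel axis [[0.5412 0.0701 0.075 ]]
handle top [[0.5126 0.0377 0.12  ]] [[-0.0281 -0.0329]]
A [ 0.6052 -0.1856  0.063 ] 2.884990937455757 0.1492795203935629 0.038617696100877445 [[-0.0214  0.0043]]
B [ 0.6205 -0.2808  0.063 ] 6.5623644468694975 0.15017257604766415 0.03815262411415273 [[-0.0108 -0.0915]]
pockets (travel0) [[0.5279 0.1784 0.06  ]
 [0.529  0.2504 0.06  ]
 [0.5301 0.3223 0.06  ]]
scene handle px top [[337.2011 211.6998]] seen (338.0, 212.0)
```

```bash
cat > go.py <<'E'
import sys; from h import *
np.set_printoptions(precision=4,suppress=True)
# usage: go.py yaw x,y,z x,y,z ...
o=monitor.get_obs(); R0=R.from_rotvec(o['ee_rot']); p=o['position']
yaw=float(sys.argv[1]); Rt=R.from_euler('z',yaw,degrees=True)*R.from_rotvec([0,np.pi,0])
t=np.degrees((R0.inv()*Rt).as_rotvec())
cur=R0*R.from_rotvec([0,-np.pi,0]); 
print('t',round(float(o['clock']),2),'pos',p,'yaw',cur.as_euler('zyx',degrees=True),'F',o['wrist_force'],'gap',round(float(o['finger_gap']),4),'J',o['joint_pos'])
print('turn',np.round(t,1))
for a in sys.argv[2:]:
    w=np.array([float(v) for v in a.split(',')]); print(w,'->',np.round(R0.inv().apply(w-p),4).tolist())
E
python3 go.py 0 0.158,.63,.34 .40,.26,.34 .5126,.0377,.2
```

```text
t 0.9 pos [0.1582 0.6305 0.2226] yaw [-14.0815  -0.0034   0.005 ] F [0.8572 0.4512 0.1287] gap 0.0869 J [-1.3109  0.321  -0.0701  1.4505  0.0226  1.3708 -0.0569]
turn [  0.    0.  -14.1]
[0.158 0.63  0.34 ] -> [0.0001, -0.0005, -0.1174]
[0.4  0.26 0.34] -> [-0.3247, -0.3005, -0.1174]
[0.5126 0.0377 0.2   ] -> [-0.488, -0.4887, 0.0226]
```

servo_tool(moves=[[[0,0,0],[0,0,-0.06],-1],[[0,0,0],[0,0,-0.117],-1],[[0,0,-5],[-0.04,-0.04,-0.117],-1],[[0,0,-10],[-0.08,-0.08,-0.117],-1],[[0,0,-14],[-0.12,-0.12,-0.117],-1],[[0,0,-14],[-0.16,-0.16,-0.117],-1],[[0,0,-14],[-0.2,-0.2,-0.117],-1],[[0,0,-14],[-0.24,-0.24,-0.117],-1],[[0,0,-14],[-0.28,-0.28,-0.117],-1],[[0,0,-14],[-0.32,-0.32,-0.117],-1],[[0,0,-14],[-0.36,-0.36,-0.117],-1],[[0,0,-14],[-0.4,-0.4,-0.117],-1]])

```text
clock: 2.4
position: [0.4496, 0.1434, 0.34]
ee_rot: [0.002, 3.141, 0.002]
wrist_force: [0.5, 0.5, -0.1]
finger_gap: 0.0871
```

```bash
python3 go.py 0 .49,.06,.30 .5126,.0377,.2
python3 - <<'E'
from h import *
im=optics.snapshot('wrist'); cv2.imwrite('pics/w1.png',im[:,:,::-1]); c=optics.camera_params('wrist')
print(w2p(c,[[.5126,.0377,.12],[.5412,.0701,.075]]))
E
```

```text
t 2.4 pos [0.4496 0.1434 0.34  ] yaw [-0.0751 -0.0604  0.0573] F [ 0.495   0.4661 -0.0973] gap 0.0871 J [-0.7934 -0.1152  0.3906  1.6873  0.0433  1.5595  1.164 ]
turn [ 0.1  0.1 -0.1]
[0.49 0.06 0.3 ] -> [-0.0405, -0.0834, 0.0399]
[0.5126 0.0377 0.2   ] -> [-0.063, -0.1058, 0.1399]
[[249.5746817  218.87570712]
 [279.16510358 226.57530749]]
```

View pics/w1.png

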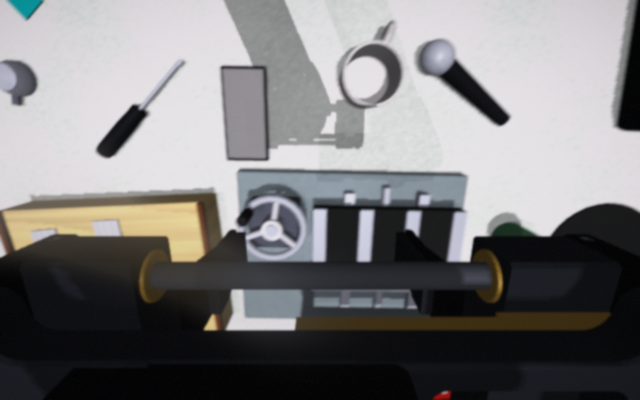

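Run:
```python
from h import *
np.set_printoptions(precision=3,suppress=True)
press=[.603,.1892,-.0156]
c=optics.camera_params('wrist'); print(c); Rm=R.from_rotvec(c['rvec']).as_matrix(); print(-Rm.T@c['tvec'])
for n,P,s in [('FL',(-.14,.195,.02),(466,175)),('FR',(-.14,-.185,.02),(238,171)),('axis',(-.06,-.12,.075),(271,230))]:
    ca,sa=np.cos(press[2]),np.sin(press[2]); W=[press[0]+ca*P[0]-sa*P[1],press[1]+sa*P[0]+ca*P[1],P[2]]
    print(n,W,w2p(c,[W]),s, p2w(c,[s],P[2]))
print(p2w(c,[(243,216)],.12))
crop(cv2.imread('pics/w1.png')[:,:,::-1],220,150,490,330,2.9,'w1c.png')
```

```text
{'vertical_fov': 67.30894776762253, 'cx': 320.3845502589564, 'cy': 200.30586179973548, 'rvec': array([-2.086, -2.057, -0.283]), 'tvec': array([-0.14 , -0.5  ,  0.381])}
[0.38  0.136 0.503]
FL [np.float64(0.4660589114725103), np.float64(0.3863601842992297), 0.02] [[476.439 168.477]] (466, 175) [[0.477 0.371 0.02 ]]
FR [np.float64(0.4601311519092646), np.float64(0.006406421761522563), 0.02] [[241.929 168.099]] (238, 171) [[ 0.465 -0.     0.02 ]]
axis [np.float64(0.5411353765793371), np.float64(0.07015056334018391), 0.075] [[279.196 226.535]] (271, 230) [[0.547 0.057 0.075]]
[[0.508 0.029 0.12 ]]
```

View pics/w1c.png

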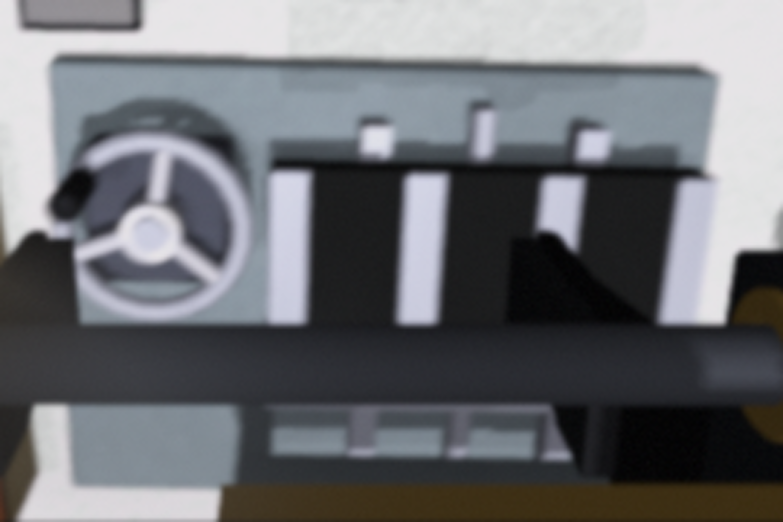

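```bash
python3 go.py 0
python3 - <<'E'
from h import *
np.set_printoptions(precision=4,suppress=True)
c=optics.camera_params('wrist'); im=optics.snapshot('wrist'); cv2.imwrite('pics/w2.png',im[:,:,::-1])
def cp(n):
    c=optics.camera_params(n); Rm=R.from_rotvec(c['rvec']).as_matrix(); return -Rm.T@c['tvec']
print(cp('wrist'),cp('top'),cp('scene'))
P=[(.4661,.3864,.02),(.4601,.0064,.02),(.5412,.07015,.075),(.5126,.0377,.12)]
print(w2p(c,P)); crop(im,220,150,490,330,2.9,'w2c.png')
E
python3 go.py 0
```

```text
t 2.45 pos [0.4534 0.1346 0.3402] yaw [-0.7498 -0.2113 -0.1865] F [ 2.7048 -5.5341  0.5461] gap 0.0869 J [-0.7887 -0.1148  0.4016  1.6861  0.0492  1.5591  1.1679]
turn [-0.2  0.2 -0.7]
[0.3781 0.1394 0.503 ] [ 0.19   -0.0096  1.563 ] [ 1.2031 -0.4216  0.9696]
[[476.46   168.5023]
 [241.9238 168.0796]
 [279.198  226.5749]
 [249.5747 218.8757]]
t 2.5 pos [0.4517 0.1381 0.3402] yaw [-0.7577 -0.1279 -0.0746] F [-0.78    0.2653  0.1885] gap 0.0871 J [-0.7904 -0.1151  0.3974  1.6865  0.0465  1.5598  1.1618]
turn [-0.1  0.1 -0.8]
```

View pics/w2c.png

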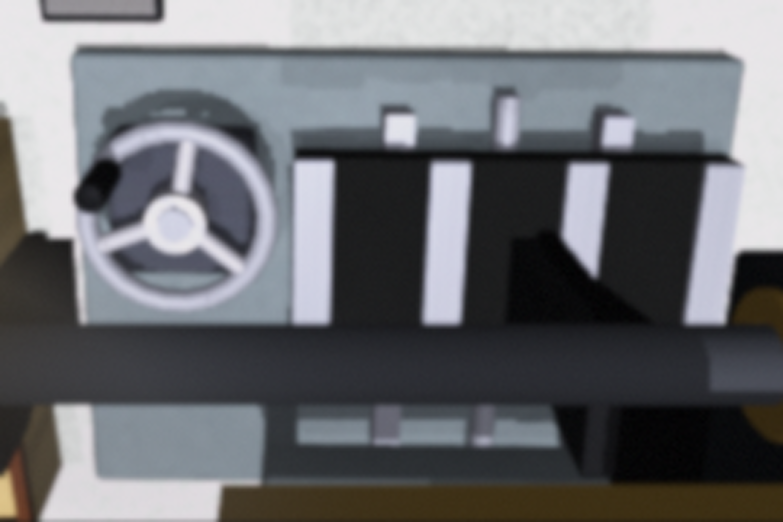

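```bash
python3 go.py 0 .5126,.0377,.2
```

```text
t 2.5 pos [0.4517 0.1381 0.3402] yaw [-0.7577 -0.1279 -0.0746] F [-0.78    0.2653  0.1885] gap 0.0871 J [-0.7904 -0.1151  0.3974  1.6865  0.0465  1.5598  1.1618]
turn [-0.1  0.1 -0.8]
[0.5126 0.0377 0.2   ] -> [-0.0619, -0.0994, 0.1404]
```

servo_tool(moves=[[[0,0,0],[-0.02,-0.033,0.04],-1],[[0,0,-0.8],[-0.04,-0.066,0.09],-1],[[0,0,-0.8],[-0.062,-0.099,0.14],-1],[[0,0,-0.8],[-0.062,-0.099,0.14],-1],[[0,0,-0.8],[-0.062,-0.099,0.14],-1],[[0,0,-0.8],[-0.062,-0.099,0.14],-1]])

```text
clock: 3.25
position: [0.5134, 0.0398, 0.202]
ee_rot: [-0.005, 3.137, 0.0]
wrist_force: [-0.2, 1.0, 0.6]
finger_gap: 0.0872
```

```bash
python3 - <<'E'
from h import *
np.set_printoptions(precision=4,suppress=True)
c=optics.camera_params('wrist'); im=optics.snapshot('wrist'); cv2.imwrite('pics/w3.png',im[:,:,::-1])
print(w2p(c,[(.5126,.0377,.12),(.5412,.07015,.075)]))
E
python3 go.py 0
```

```text
[[317.7997 204.5118]
 [349.9737 218.7718]]
t 3.3 pos [0.5134 0.0396 0.202 ] yaw [ 0.1761 -0.2694  0.0004] F [-1.1491 -0.4369  0.7366] gap 0.0872 J [-0.6718  0.0324  0.5583  1.8331 -0.0174  1.2764  1.4651]
turn [-0.   0.3  0.2]
```

View pics/w3.png

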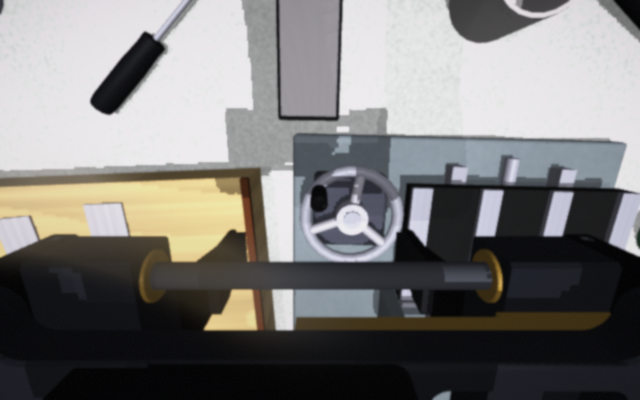

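Run:
```python
from h import *
np.set_printoptions(precision=4,suppress=True)
c=optics.camera_params('wrist')
print(w2p(c,[(.5126,.0377,.12),(.5126,.0377,.10),(.5126,.0377,.075)]))
im=cv2.imread('pics/w3.png')[:,:,::-1]; crop(im,280,150,420,260,5,'w3c.png')
for d in optics.trace('handle','wrist'): print(d['conf'],d['at'],d['pixels'].sum())
```

```text
[[317.952  204.5589]
 [318.1132 198.2784]
 [318.2854 191.5659]]
0.65 [352.1, 213.8] 4835
```

View pics/w3c.png

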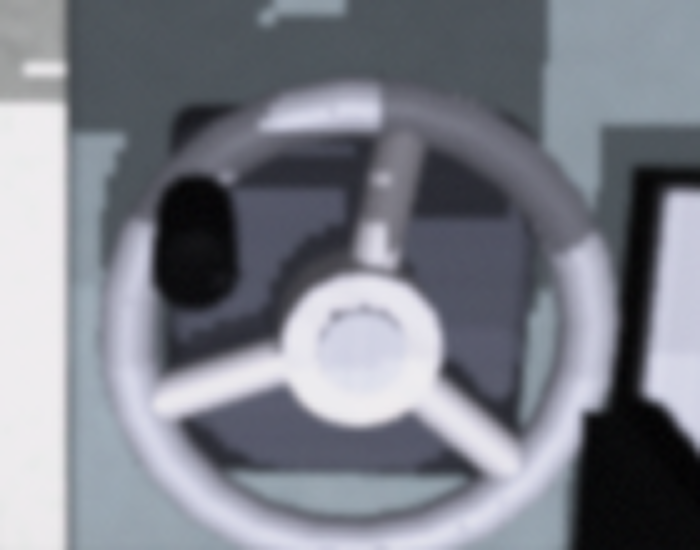

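servo_tool(moves=[[[0,0.3,0.2],[0.001,0,0.04],-1],[[0,0.3,0.2],[0.001,0,0.08],-1],[[0,0.3,0.2],[0.001,0,0.118],-1],[[0,0.3,0.2],[0.001,0,0.118],-1],[[0,0.3,0.2],[0.001,0,0.118],0.2],[[0,0.3,0.2],[0.001,0,0.118],1],[[0,0.3,0.2],[0.001,0,0.118],1],[[0,0.3,0.2],[0.001,0,0.118],1],[[0,0.3,0.2],[0.001,0,0.118],1],[[0,0.3,0.2],[0.001,0,0.118],1]], squeeze=12)

```text
clock: 4.6
position: [0.5127, 0.0394, 0.0838]
ee_rot: [-0.001, -3.141, 0.0]
wrist_force: [1.0, 1.1, -0.6]
finger_gap: 0.0353
```

```bash
python3 go.py 0
```

```text
t 4.6 pos [0.5127 0.0394 0.0838] yaw [-0.0366  0.0485 -0.0067] F [ 1.011   1.1094 -0.5711] gap 0.0353 J [-0.6467  0.1626  0.563   1.9656 -0.1002  1.0413  1.5313]
turn [-0. -0. -0.]
```

servo_tool(moves=[[[0,0,0],[0,0,0],1],[[0,0,0],[0,0,0],1],[[0,0,0],[0,0,0],1],[[0,0,0],[0,0,0],1]])

```text
clock: 5.1
position: [0.5126, 0.0391, 0.0837]
ee_rot: [-0.001, -3.14, 0.001]
wrist_force: [-0.4, -1.8, 0.7]
finger_gap: 0.0155
```

```bash
cat > circ.py <<'E'
import sys; from h import *
# circ.py cx cy a0 step n  : rows
cx,cy,a0,st,n=[float(v) for v in sys.argv[1:6]]; rr=float(sys.argv[6]) if len(sys.argv)>6 else .044
o=monitor.get_obs(); R0=R.from_rotvec(o['ee_rot']); p=o['position']
print(p,'ang',np.degrees(np.arctan2(p[1]-cy,p[0]-cx)),'r',np.hypot(p[1]-cy,p[0]-cx),'yaw',(R0*R.from_rotvec([0,-np.pi,0])).as_euler('zyx',degrees=True),'gap',o['finger_gap'],o['clock'],o['wrist_force'])
for i in range(1,int(n)+1):
    a=np.radians(a0+st*i); w=np.array([cx+rr*np.cos(a),cy+rr*np.sin(a),p[2]]); print(round(np.degrees(a)),np.round(R0.inv().apply(w-p),3).tolist())
E
python3 circ.py .541 .073 -130 20 12
```

```text
[0.5126122  0.03909304 0.0837381 ] ang -129.93696378849506 r 0.04422159034669148 yaw [-0.05227242  0.06655788 -0.02719031] gap 0.015514811664912434 5.1 [-0.44052761 -1.7608326   0.68950855]
-110 [-0.013, -0.007, -0.0]
-90 [-0.028, -0.01, -0.0]
-70 [-0.043, -0.007, -0.0]
-50 [-0.057, 0.0, -0.0]
-30 [-0.066, 0.012, -0.0]
-10 [-0.072, 0.026, -0.0]
10 [-0.072, 0.042, -0.0]
30 [-0.066, 0.056, -0.0]
50 [-0.057, 0.068, -0.0]
70 [-0.043, 0.075, -0.0]
90 [-0.028, 0.078, -0.0]
110 [-0.013, 0.075, -0.0]
```

Gripped (gap 15.5 mm). I'll wind it counter-clockwise, which moves the carriage out.

servo_tool(moves=[[[0,0,0],[-0.013,-0.007,0],1],[[0,0,0],[-0.028,-0.01,0],1],[[0,0,0],[-0.043,-0.007,0],1],[[0,0,0],[-0.057,0,0],1],[[0,0,0],[-0.066,0.012,0],1],[[0,0,0],[-0.072,0.026,0],1],[[0,0,0],[-0.072,0.026,0],1]])

```text
clock: 5.98
position: [0.5861, 0.0689, 0.0838]
ee_rot: [-0.005, 3.14, 0.003]
wrist_force: [4.0, 0.7, -1.3]
finger_gap: 0.0155
```

```bash
python3 circ.py .541 .073 -10 20 12
```

```text
[0.58611122 0.06891878 0.08384802] ang -5.169484934453408 r 0.0452954604542251 yaw [ 0.17026609 -0.08520107  0.11004545] gap 0.015462460146786476 5.975 [ 3.99688964  0.71573332 -1.34814473]
10 [0.002, 0.012, 0.0]
30 [0.007, 0.026, 0.0]
50 [0.017, 0.038, 0.0]
70 [0.03, 0.046, 0.0]
90 [0.045, 0.048, 0.0]
110 [0.06, 0.046, -0.0]
130 [0.073, 0.038, -0.0]
150 [0.083, 0.026, -0.0]
170 [0.088, 0.012, -0.0]
190 [0.088, -0.003, -0.0]
210 [0.083, -0.018, -0.0]
230 [0.073, -0.029, -0.0]
```

servo_tool(moves=[[[0,0,0],[0.002,0.012,0],1],[[0,0,0],[0.007,0.026,0],1],[[0,0,0],[0.017,0.038,0],1],[[0,0,0],[0.03,0.046,0],1],[[0,0,0],[0.045,0.048,0],1],[[0,0,0],[0.06,0.046,0],1],[[0,0,0],[0.073,0.038,0],1],[[0,0,0],[0.083,0.026,0],1],[[0,0,0],[0.087,0.016,0],1],[[0,0,0],[0.087,0.016,0],1]])

```text
clock: 7.22
position: [0.4998, 0.0834, 0.0838]
ee_rot: [-0.002, 3.136, 0.004]
wrist_force: [6.9, -2.0, -5.1]
finger_gap: 0.0155
```

```bash
python3 circ.py .541 .073 165 5 8
```

```text
[0.49978926 0.08339582 0.08383922] ang 165.841955593375 r 0.04250174553587756 yaw [ 0.05588275 -0.31240965  0.13187315] gap 0.015497106146705521 7.225 [ 6.86086314 -2.03922423 -5.10877384]
170 [0.002, -0.003, -0.0]
175 [0.003, -0.007, -0.0]
180 [0.003, -0.01, -0.0]
185 [0.003, -0.014, -0.0]
190 [0.002, -0.018, -0.0]
195 [0.001, -0.022, -0.0]
200 [0.0, -0.025, -0.0]
205 [-0.001, -0.029, -0.0]
```

servo_tool(moves=[[[0,0,0],[0.001,-0.004,0],1],[[0,0,0],[0.001,-0.008,0],1],[[0,0,0],[0.001,-0.011,0],1],[[0,0,0],[0.001,-0.014,0],1],[[0,0,0],[0.001,-0.014,0],1]])

```text
clock: 7.85
position: [0.4983, 0.0724, 0.0838]
ee_rot: [-0.004, 3.137, 0.01]
wrist_force: [2.1, 6.1, -3.6]
finger_gap: 0.0156
```

```bash
python3 circ.py .5425 .0725 180 5 4
```

```text
[0.49831421 0.07239083 0.08380589] ang -179.8584352559303 r 0.04418592634129343 yaw [ 0.14178501 -0.28220502  0.35040918] gap 0.015609551393741369 7.85 [ 2.10438267  6.1264767  -3.58276476]
185 [-0.0, -0.004, -0.0]
190 [-0.001, -0.008, -0.0]
195 [-0.002, -0.011, -0.0]
200 [-0.003, -0.015, -0.0]
```

servo_tool(moves=[[[0,0,0],[0,-0.004,0],1],[[0,0,0],[0,-0.006,0],1],[[0,0,0],[0,-0.006,0],1],[[0,0,0],[0,-0.006,0],1]])

```text
clock: 8.35
position: [0.4983, 0.0722, 0.0838]
ee_rot: [-0.009, 3.136, 0.02]
wrist_force: [3.2, 11.5, -5.1]
finger_gap: 0.0157
```

```bash
python3 circ.py .5425 .0725 180 5 1;  python3 - <<'E'
from h import *
im=optics.snapshot('top');crop(im,195,85,335,195,5.7,'press2.png')
E
```

```text
[0.49828951 0.0722226  0.0838427 ] ang -179.64050554200844 r 0.04421136254485111 yaw [ 0.32929623 -0.32867664  0.74650083] gap 0.01568452740172583 8.35 [ 3.15446595 11.46627577 -5.12461959]
185 [-0.0, -0.004, -0.0]
```

View pics/press2.png

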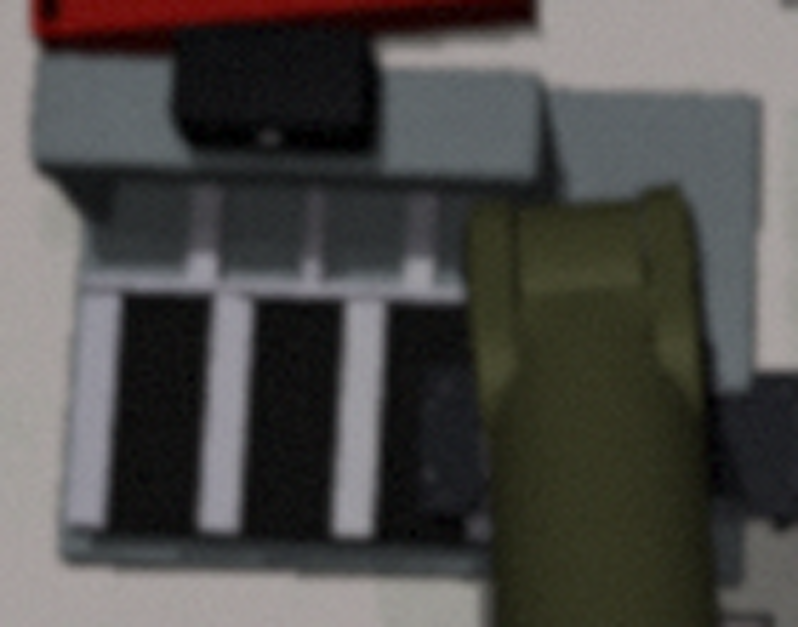

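servo_tool(moves=[[[0,0,0],[0,0,0],0],[[0,0,0],[0,0,0],0],[[0,0,0],[0,0,0],0],[[0,0,0],[0,0,-0.03],0],[[0,0,0],[0,0,-0.07],0.5],[[0,0,0],[0,0,-0.12],1],[[0,0,0],[0,0,-0.16],1],[[0,0,0],[0,0,-0.16],1]])

```text
clock: 9.4
position: [0.4993, 0.0697, 0.2473]
ee_rot: [-0.007, 3.13, 0.024]
wrist_force: [0.2, -0.7, -0.3]
finger_gap: 0.0116
```

```bash
python3 - <<'E'
from h import *
c=optics.camera_params('wrist'); im=optics.snapshot('wrist'); cv2.imwrite('pics/w4.png',im[:,:,::-1])
E
python3 go.py 0 .53,-.02,.24 .605,-.186,.13
```

```text
t 9.45 pos [0.4981 0.0697 0.2451] yaw [ 0.2766 -0.4654  0.8078] F [-0.4741 -0.8434 -1.4598] gap 0.0075 J [-0.7406 -0.0312  0.5507  1.7998  0.0041  1.3577  1.3847]
turn [0.8 0.5 0.3]
[ 0.53 -0.02  0.24] -> [-0.0315, -0.0899, 0.0041]
[ 0.605 -0.186  0.13 ] -> [-0.1048, -0.2578, 0.1124]
```

View pics/w4.png

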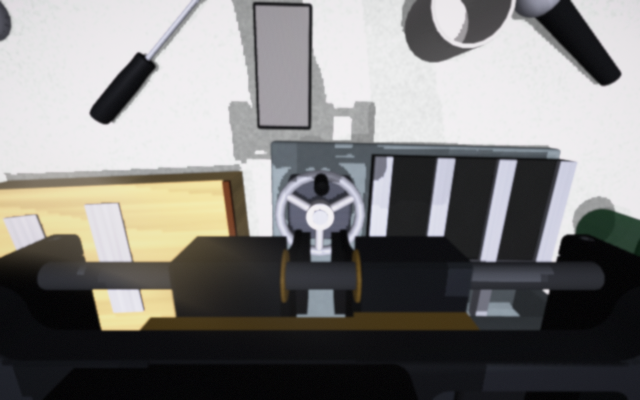

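servo_tool(moves=[[[0.4,0.2,0.2],[-0.02,-0.05,0.01],1],[[0.8,0.5,0.3],[-0.045,-0.1,0.02],1],[[0.8,0.5,0.3],[-0.065,-0.15,0.035],1],[[0.8,0.5,0.3],[-0.085,-0.2,0.06],1],[[0.8,0.5,0.3],[-0.105,-0.25,0.1],1],[[0.8,0.5,0.3],[-0.105,-0.258,0.112],1],[[0.8,0.5,0.3],[-0.105,-0.258,0.112],1],[[0.8,0.5,0.3],[-0.105,-0.258,0.112],1]])

```text
clock: 10.45
position: [0.6056, -0.1844, 0.131]
ee_rot: [-0.002, 3.141, 0.002]
wrist_force: [-0.6, 0.4, 1.0]
finger_gap: 0.0004
```

```bash
python3 - <<'E'
from h import *
c=optics.camera_params('wrist'); im=optics.snapshot('wrist'); cv2.imwrite('pics/w5.png',im[:,:,::-1])
riser=[.6268,-.1888,.0501]
def T(p,P):
    ca,sa=np.cos(p[2]),np.sin(p[2]); P=np.array(P); return np.c_[p[0]+ca*P[:,0]-sa*P[:,1],p[1]+sa*P[:,0]+ca*P[:,1],P[:,2]]
print('A near corners',w2p(c,T([.6052,-.1856,.0503],[(-.075,.02,.063),(-.075,-.02,.063)])))
print('riser edge L,R',w2p(c,T(riser,[(-.12,.152,.06),(-.12,-.152,.06)])))
E
python3 go.py 0 .605,-.186,.067
```

```text
A near corners [[340.46765526 112.17407373]
 [286.39371621 115.00402656]]
riser edge L,R [[516.14800138  68.97730178]
 [ 98.8853214   91.28008371]]
t 10.5 pos [ 0.606  -0.1843  0.1315] yaw [ 0.1133 -0.068   0.0742] F [-0.4704  0.0779  0.5833] gap 0.0004 J [-0.3265  0.4126  0.7405  1.6328 -0.2951  1.2104  2.05  ]
turn [0.1 0.1 0.1]
[ 0.605 -0.186  0.067] -> [0.001, -0.0018, 0.0645]
```

View pics/w5.png

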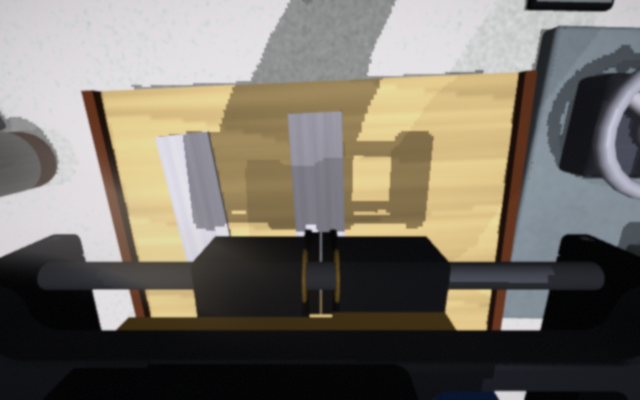

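servo_tool(moves=[[[0,0,0],[0.001,-0.002,0.03],1],[[0,0,0],[0.001,-0.002,0.052],1],[[0,0,0],[0.001,-0.002,0.062],1],[[0,0,0],[0.001,-0.002,0.066],1],[[0,0,0],[0.001,-0.002,0.068],1],[[0,0,0],[0.001,-0.002,0.07],1],[[0,0,0],[0.001,-0.002,0.07],1]])

```text
clock: 11.38
position: [0.6056, -0.1864, 0.0635]
ee_rot: [-0.003, 3.139, 0.003]
wrist_force: [-2.5, 2.0, 7.3]
finger_gap: 0.0007
```

```bash
python3 go.py 2.9 .605,-.186,.06 .541,-.189,.06
```

```text
t 11.38 pos [ 0.6056 -0.1864  0.0635] yaw [ 0.1046 -0.146   0.1099] F [-2.5118  2.0271  7.2679] gap 0.0007 J [-0.2963  0.4821  0.7092  1.6939 -0.3498  1.0938  2.0918]
turn [ 0.1  0.1 -2.8]
[ 0.605 -0.186  0.06 ] -> [0.0006, 0.0004, 0.0035]
[ 0.541 -0.189  0.06 ] -> [0.0646, -0.0025, 0.0033]
```

servo_tool(moves=[[[0,0,0],[0,0,0.003],1],[[0,0,0],[0.006,0,0.003],1],[[0,0,0],[0.013,-0.001,0.003],1],[[0,0,0],[0.02,-0.001,0.003],1],[[0,0,0],[0.027,-0.001,0.003],1],[[0,0,0],[0.034,-0.002,0.003],1],[[0,0,0],[0.041,-0.002,0.003],1],[[0,0,0],[0.048,-0.002,0.003],1],[[0,0,0],[0.055,-0.003,0.003],1],[[0,0,0],[0.062,-0.003,0.003],1],[[0,0,0],[0.066,-0.003,0.003],1],[[0,0,0],[0.066,-0.003,0.003],1]])

```text
clock: 12.88
position: [0.543, -0.1905, 0.0635]
ee_rot: [-0.003, 3.131, 0.001]
wrist_force: [1.1, -0.4, 9.0]
finger_gap: 0.0005
```

```bash
python3 go.py 2.9
python3 - <<'E'
from h import *
c=optics.camera_params('wrist'); im=optics.snapshot('wrist'); cv2.imwrite('pics/w6.png',im[:,:,::-1])
im=optics.snapshot('top');crop(im,330,85,450,185,6,'riser2.png')
E
```

```text
t 12.88 pos [ 0.543  -0.1905  0.0635] yaw [ 0.0952 -0.5927  0.0451] F [ 1.1285 -0.4295  9.0256] gap 0.0005 J [-0.3386  0.3549  0.7481  1.8506 -0.284   1.0343  2.0957]
turn [ 0.   0.6 -2.8]
```

View pics/w6.png

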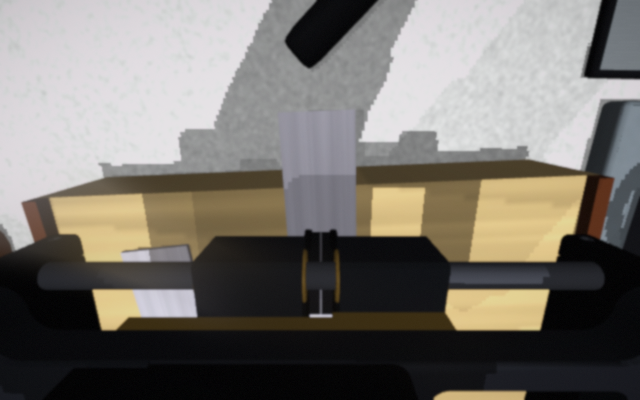

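View pics/riser2.png

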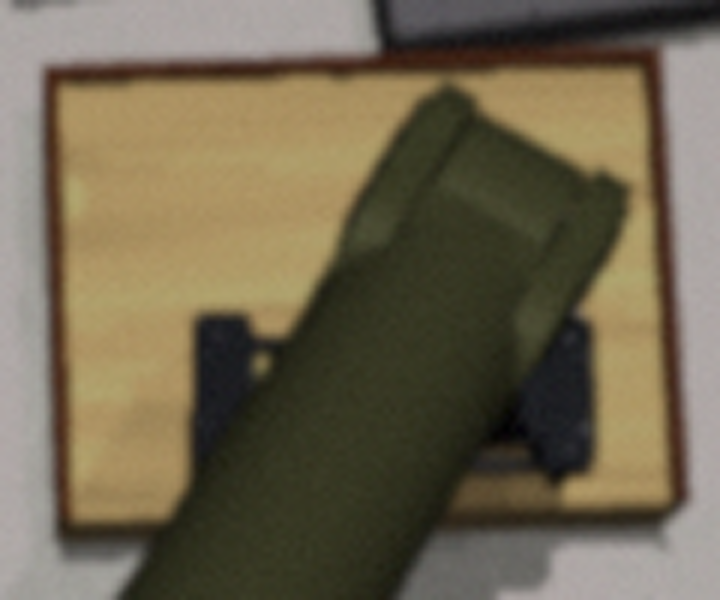

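Run:
```python
from h import *
c=optics.camera_params('wrist')
print(p2w(c,[(281,111.5),(356.5,110)],.063), p2w(c,[(286,234),(357,234)],.063))
```

```text
[[ 0.46727693 -0.21086509  0.063     ]
 [ 0.46651692 -0.17168135  0.063     ]] [[ 0.5357281  -0.21042614  0.063     ]
 [ 0.53573446 -0.16904904  0.063     ]]
```

```bash
python3 go.py 2 .543,-.1905,.13 .475,-.191,.13 .475,-.191,.052
```

```text
t 12.97 pos [ 0.543  -0.1905  0.0635] yaw [ 0.0987 -0.5712  0.0482] F [ 0.5934 -0.1246  8.0963] gap 0.0007 J [-0.3385  0.3552  0.748   1.8503 -0.284   1.0347  2.0957]
turn [ 0.   0.6 -1.9]
[ 0.543  -0.1905  0.13  ] -> [-0.0007, 0.0, -0.0665]
[ 0.475 -0.191  0.13 ] -> [0.0673, -0.0004, -0.0672]
[ 0.475 -0.191  0.052] -> [0.0681, -0.0004, 0.0108]
```

servo_tool(moves=[[[0,0,0],[0,0,-0.03],1],[[0,0,0],[0,0,-0.067],0],[[0,0.6,-1.9],[0.03,0,-0.067],-1],[[0,0.6,-1.9],[0.067,0,-0.067],-1],[[0,0.6,-1.9],[0.067,0,-0.067],-1],[[0,0.6,-1.9],[0.067,0,-0.067],-1],[[0,0.6,-1.9],[0.067,0,-0.067],-1],[[0,0.6,-1.9],[0.067,0,-0.067],-1]])

```text
clock: 13.98
position: [0.4759, -0.1907, 0.1298]
ee_rot: [0.055, -3.14, 0.0]
wrist_force: [0.0, 0.5, 0.5]
finger_gap: 0.0622
```

```bash
python3 - <<'E'
from h import *
c=optics.camera_params('wrist'); im=optics.snapshot('wrist'); cv2.imwrite('pics/w7.png',im[:,:,::-1])
print(w2p(c,[(.4673,-.2109,.063),(.4665,-.1717,.063)]))
E
python3 go.py 2 .475,-.191,.09 .475,-.191,.052
```

```text
[[295.21320541 200.1571187 ]
 [344.58194723 200.79549547]]
t 14.03 pos [ 0.4758 -0.1907  0.1297] yaw [ 2.0117  0.0495 -0.0072] F [ 0.3882  0.2649 -0.655 ] gap 0.0663 J [-0.4261  0.114   0.8077  1.9295 -0.0903  1.1354  2.0226]
turn [-0. -0.  0.]
[ 0.475 -0.191  0.09 ] -> [0.0007, -0.0003, 0.0397]
[ 0.475 -0.191  0.052] -> [0.0007, -0.0003, 0.0777]
```

View pics/w7.png

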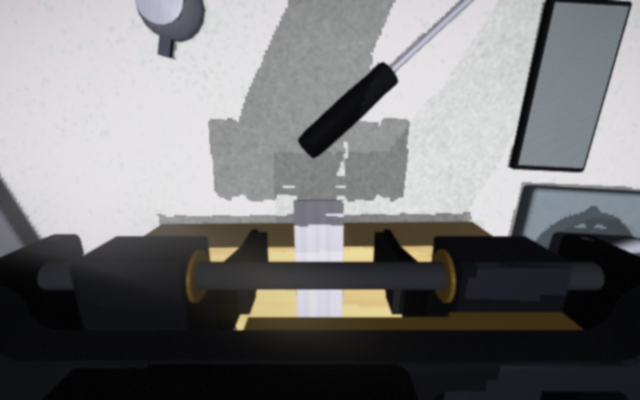

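servo_tool(moves=[[[0,0,0],[0.001,0,0.02],-1],[[0,0,0],[0.001,0,0.04],-1],[[0,0,0],[0.001,0,0.06],-1],[[0,0,0],[0.001,0,0.078],-1],[[0,0,0],[0.001,0,0.078],-1],[[0,0,0],[0.001,0,0.078],0],[[0,0,0],[0.001,0,0.078],1],[[0,0,0],[0.001,0,0.078],1],[[0,0,0],[0.001,0,0.078],1],[[0,0,0],[0.001,0,0.078],1],[[0,0,0],[0.001,0,0.078],1],[[0,0,0],[0.001,0,0.078],1]], squeeze=30)

```text
clock: 15.52
position: [0.4747, -0.1907, 0.0517]
ee_rot: [0.055, -3.14, 0.0]
wrist_force: [-0.2, 0.3, 0.4]
finger_gap: 0.0388
```

servo_tool(moves=[[[0,0,0],[0,0,0],1],[[0,0,0],[0,0,0],1],[[0,0,0],[0,0,-0.005],1],[[0,0,0],[0,0,-0.015],1],[[0,0,0],[0,0,-0.03],1],[[0,0,0],[0,0,-0.03],1]])

```text
clock: 16.27
position: [0.4761, -0.1911, 0.0835]
ee_rot: [-0.055, 3.138, -0.0]
wrist_force: [0.0, -0.3, -1.1]
finger_gap: 0.0387
```

```bash
python3 - <<'E'
from h import *
c=optics.camera_params('wrist'); im=optics.snapshot('wrist'); cv2.imwrite('pics/w8.png',im[:,:,::-1])
im=optics.snapshot('scene'); crop(im,210,170,470,350,3,'s8.png')
E
python3 go.py 0
```

```text
t 16.38 pos [ 0.475  -0.1906  0.0822] yaw [ 2.0304 -0.0087  0.0109] F [-0.0738 -0.0026 -1.1141] gap 0.0385 J [-0.4038  0.1832  0.8031  1.9794 -0.1529  1.0393  2.075 ]
turn [0. 0. 2.]
```

View pics/w8.png

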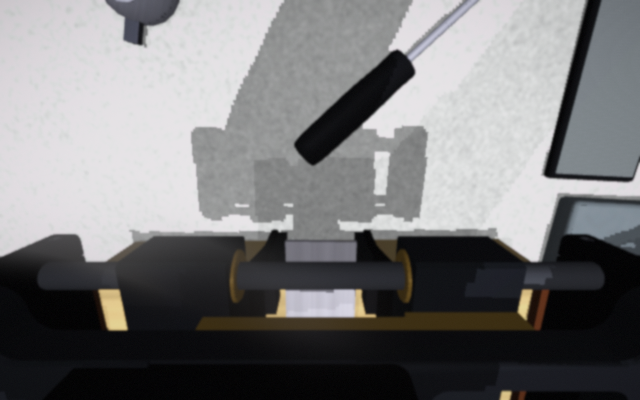

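View pics/s8.png

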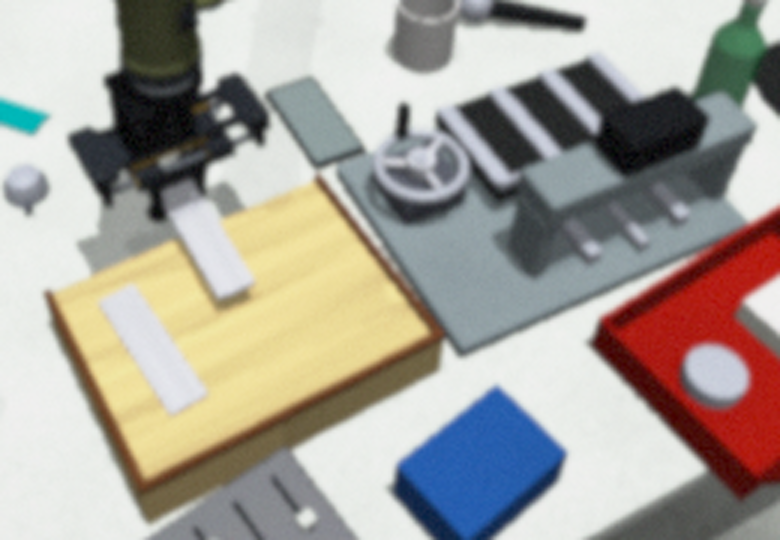

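Run:
```python
from h import *
im=np.mean([optics.snapshot('top').astype(float) for _ in range(3)],0).astype(np.uint8)
crop(im,200,110,330,195,6,'press3.png')
```

```text
(no output)
```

View pics/press3.png

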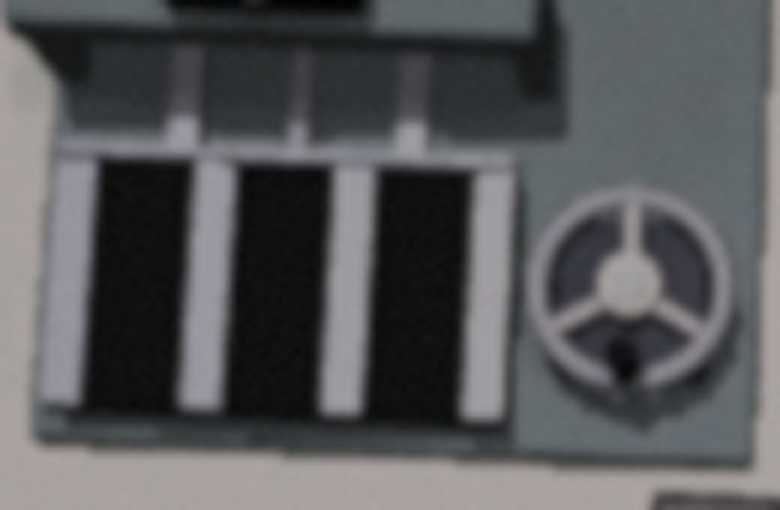

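```bash
python3 - <<'E'
from h import *
np.set_printoptions(precision=4,suppress=True)
c=optics.camera_params('top')
q=lambda u:(np.array(u)+.5)/6-.5+np.array((200,110))
for n,u in {'p2':[(98,160),(190,164),(84,405),(176,408)],'p1':[(240,165),(330,169),(226,410),(317,413)],'p0':[(378,171),(468,174),(366,415),(460,420)]}.items():
    W=p2w(c,[q(v) for v in u],.064); r=(W[0]+W[1])/2; f=(W[2]+W[3])/2; d=r-f; print(n,'rear',r,'front',f,np.linalg.norm(d),np.degrees(np.arctan2(d[1],d[0])), 'centre', r-d/np.linalg.norm(d)*.075)
print('axis',p2w(c,[q((627,286))],.078))
E
python3 go.py -0.9 .475,-.19,.21 .45,.06,.21 .44,.2525,.21 .44,.2525,.1
```

```text
p2 rear [0.6048 0.3236 0.064 ] front [0.4766 0.3246 0.064 ] 0.12819652500697895 -0.44466896188331095 centre [0.5298 0.3242 0.064 ]
p1 rear [0.6032 0.2507 0.064 ] front [0.4752 0.2523 0.064 ] 0.12804103566584443 -0.7292412831617843 centre [0.5282 0.2516 0.064 ]
p0 rear [0.6013 0.1795 0.064 ] front [0.4732 0.1802 0.064 ] 0.12809993475721906 -0.3176623922353307 centre [0.5263 0.1799 0.064 ]
axis [[0.5399 0.0723 0.078 ]]
t 16.52 pos [ 0.4744 -0.1906  0.0814] yaw [2.0167 0.0871 0.0039] F [-0.1002 -0.3687 -0.6812] gap 0.0387 J [-0.4035  0.1843  0.8029  1.9801 -0.153   1.0393  2.075 ]
turn [ 0.  -0.1  2.9]
[ 0.475 -0.19   0.21 ] -> [-0.0004, 0.0006, -0.1286]
[0.45 0.06 0.21] -> [0.0158, 0.2513, -0.1285]
[0.44   0.2525 0.21  ] -> [0.019, 0.444, -0.1285]
[0.44   0.2525 0.1   ] -> [0.0188, 0.444, -0.0185]
```

servo_tool(moves=[[[0,0,0],[0,0,-0.04],1],[[0,0,0],[0,0,-0.085],1],[[0,0,0],[0,0.02,-0.128],1],[[0,0,1],[0.005,0.06,-0.128],1],[[0,0,2],[0.01,0.11,-0.128],1],[[0,0,2.8],[0.015,0.16,-0.128],1],[[0,0,2.8],[0.019,0.21,-0.128],1],[[0,0,2.8],[0.019,0.26,-0.128],1],[[0,0,2.8],[0.019,0.31,-0.128],1],[[0,0,2.8],[0.019,0.36,-0.128],1],[[0,0,2.8],[0.019,0.4,-0.128],1],[[0,0,2.8],[0.019,0.43,-0.128],1]])

```text
clock: 18.02
position: [0.4398, 0.2404, 0.2088]
ee_rot: [-0.019, -3.139, 0.001]
wrist_force: [0.5, -0.2, -0.7]
finger_gap: 0.0388
```

```bash
python3 go.py -0.8 .45,.253,.21 .45,.253,.08
```

```text
t 18.02 pos [0.4398 0.2404 0.2088] yaw [-0.6836  0.1433 -0.027 ] F [ 0.5333 -0.2343 -0.6882] gap 0.0388 J [-0.8647  0.0065  0.315   1.8405 -0.003   1.2972  1.01  ]
turn [-0.  -0.1  0.1]
[0.45  0.253 0.21 ] -> [-0.0101, 0.0128, -0.0012]
[0.45  0.253 0.08 ] -> [-0.0104, 0.0128, 0.1288]
```

servo_tool(moves=[[[0,0,0],[-0.01,0.013,0.03],1],[[0,0,0],[-0.01,0.013,0.07],1],[[0,0,0],[-0.01,0.013,0.11],1],[[0,0,0],[-0.01,0.013,0.127],1],[[0,0,0],[-0.01,0.013,0.127],1],[[0,0,0],[-0.01,0.013,0.127],1]])

```text
clock: 18.77
position: [0.4507, 0.2538, 0.0833]
ee_rot: [-0.019, -3.141, -0.002]
wrist_force: [0.2, 0.2, -0.7]
finger_gap: 0.039
```

```bash
python3 go.py -0.8 .45,.253,.054
python3 - <<'E'
from h import *
c=optics.camera_params('wrist'); im=optics.snapshot('wrist'); cv2.imwrite('pics/w9.png',im[:,:,::-1])
im=optics.snapshot('scene'); crop(im,300,150,480,290,4.2,'s9.png')
im=optics.snapshot('top');crop(im,195,85,335,195,5.7,'t9.png')
E
```

```text
t 18.77 pos [0.4507 0.2538 0.0833] yaw [-0.694   0.027   0.0598] F [ 0.1618  0.2305 -0.7   ] gap 0.039 J [-0.8548  0.158   0.3158  1.9526 -0.058   1.0393  1.0453]
turn [ 0.1 -0.   0.1]
[0.45  0.253 0.054] -> [0.0007, -0.0008, 0.0293]
```

View pics/w9.png

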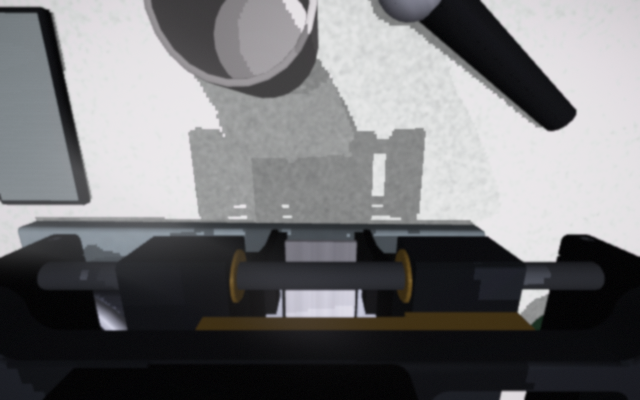

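View pics/s9.png

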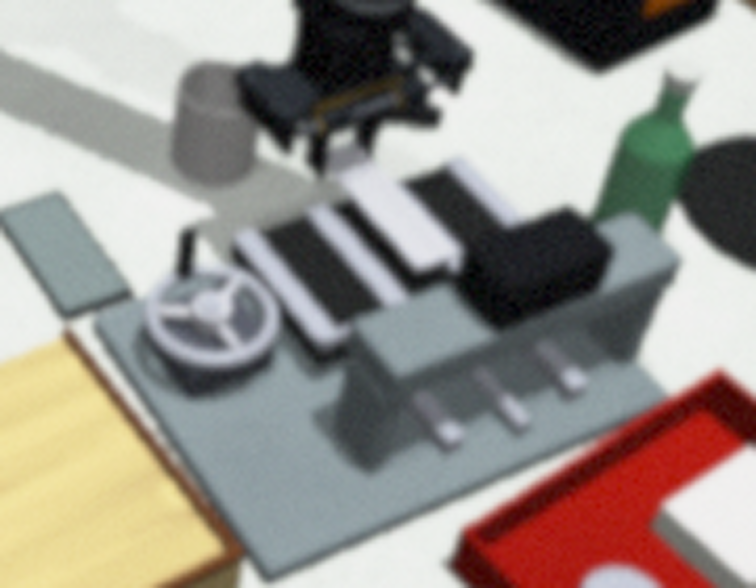

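View pics/t9.png

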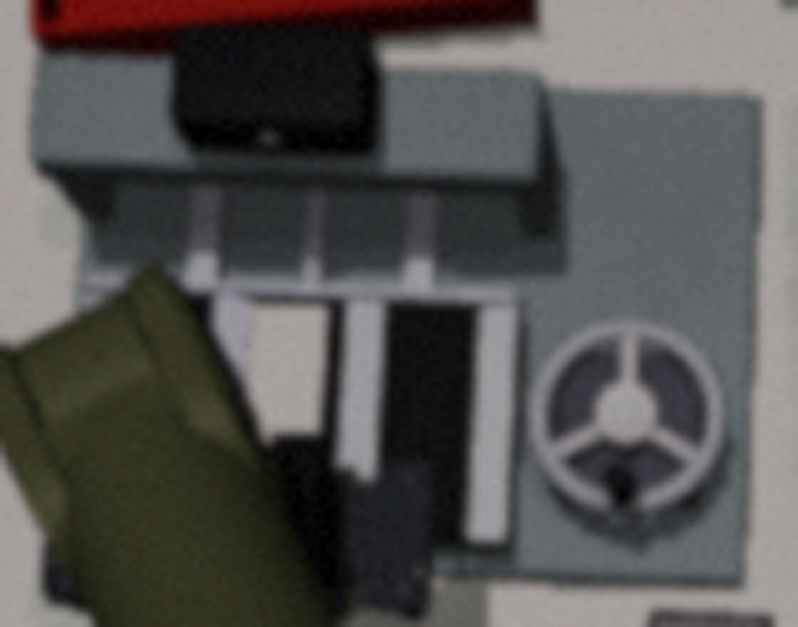

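servo_tool(moves=[[[0,0,0],[0,-0.001,0.01],1],[[0,0,0],[0,-0.001,0.02],1],[[0,0,0],[0,-0.001,0.026],1],[[0,0,0],[0,-0.001,0.03],1],[[0,0,0],[0,-0.001,0.031],1],[[0,0,0],[0,-0.001,0.031],1]])

```text
clock: 19.68
position: [0.4506, 0.2529, 0.0524]
ee_rot: [-0.019, -3.141, -0.002]
wrist_force: [0.1, -0.1, -0.2]
finger_gap: 0.0391
```

```bash
python3 go.py -0.8 .462,.253,.0525
python3 - <<'E'
from h import *
im=optics.snapshot('scene'); crop(im,300,150,480,290,4.2,'s10.png')
E
```

```text
t 19.68 pos [0.4506 0.2529 0.0524] yaw [-0.6864  0.0133  0.08  ] F [ 0.0579 -0.1304 -0.1656] gap 0.0391 J [-0.8484  0.197   0.3138  1.98   -0.0746  0.9748  1.0604]
turn [ 0.1 -0.   0.1]
[0.462  0.253  0.0525] -> [-0.0114, 0.0002, -0.0001]
```

View pics/s10.png

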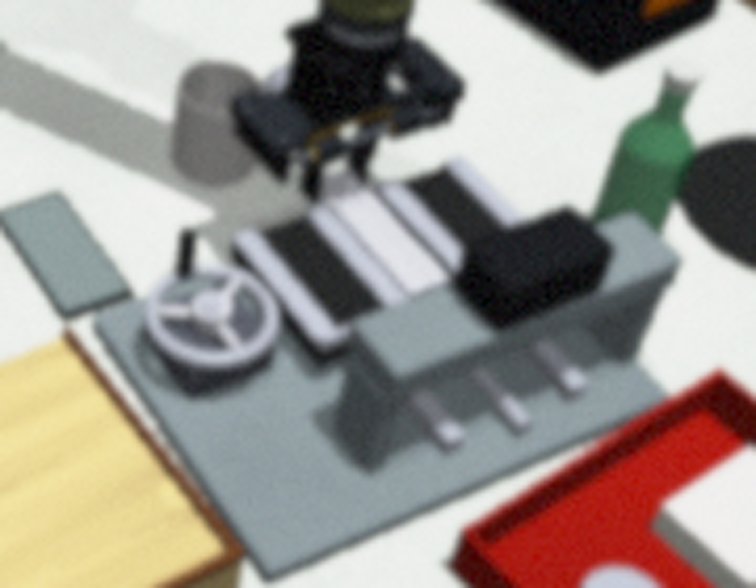

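servo_tool(moves=[[[0,0,0],[-0.004,0,0],1],[[0,0,0],[-0.008,0,0],1],[[0,0,0],[-0.011,0,0],1],[[0,0,0],[-0.013,0,0],1],[[0,0,0],[-0.015,0,0],1],[[0,0,0],[-0.015,0,0],1]])

```text
clock: 20.48
position: [0.4639, 0.2527, 0.0518]
ee_rot: [-0.018, -3.138, -0.001]
wrist_force: [-5.0, 0.1, 0.5]
finger_gap: 0.0388
```

Run:
```python
from h import *
im=optics.snapshot('scene'); crop(im,300,150,480,290,4.2,'s11.png')
im=optics.snapshot('top');crop(im,200,110,330,195,6,'t11.png')
```

```text
(no output)
```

View pics/s11.png

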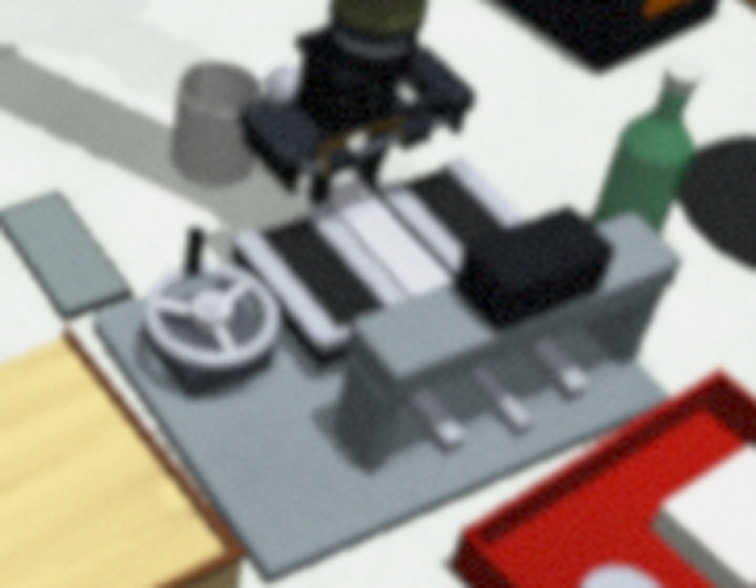

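View pics/t11.png

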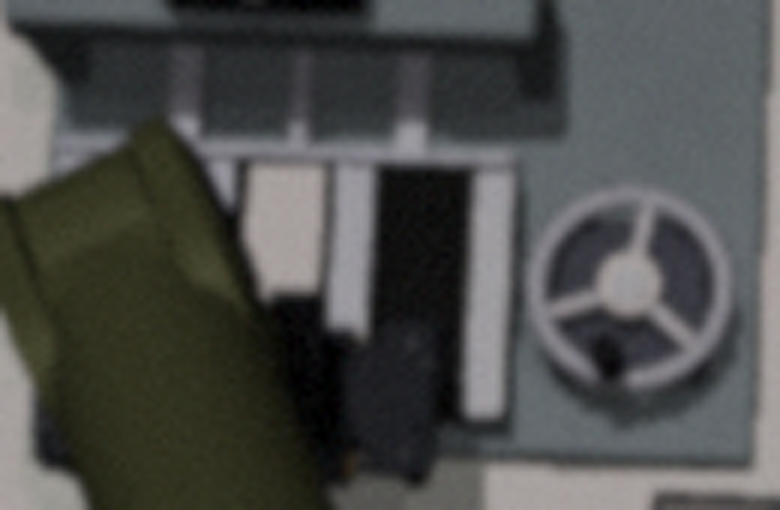

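servo_tool(moves=[[[0,0,0],[0,0,0],-0.4],[[0,0,0],[0,0,0],-0.4],[[0,0,0],[0,0,0],-0.4],[[0,0,0],[0,0,0],-0.4],[[0,0,0],[0.004,0,0],-0.4],[[0,0,0],[0.004,0,-0.02],-0.4],[[0,0,0],[0.004,0,-0.06],0],[[0,0,0],[0.004,0,-0.11],1],[[0,0,0],[0.004,0,-0.14],1],[[0,0,0],[0.004,0,-0.14],1],[[0,0,0],[0.004,0,-0.14],1]])

```text
clock: 21.95
position: [0.4603, 0.2519, 0.191]
ee_rot: [-0.019, -3.138, 0.001]
wrist_force: [-0.1, -0.5, -0.4]
finger_gap: 0.0188
```

```bash
python3 - <<'E'
from h import *
c=optics.camera_params('wrist');im=optics.snapshot('wrist'); cv2.imwrite('pics/w12.png',im[:,:,::-1])
# handle at: angle
for a in (180,170,165,160): print(a,w2p(c,[(.5425+.044*np.cos(np.radians(a)),.0725+.044*np.sin(np.radians(a)),.12)]))
E
python3 go.py 0 .499,.115,.2 .499,.115,.095
```

```text
180 [[110.20955215 255.5867845 ]]
170 [[119.30977732 256.19536669]]
165 [[123.87957438 257.0329543 ]]
160 [[128.40995422 258.2164426 ]]
t 22.0 pos [0.46   0.2518 0.1904] yaw [-0.6823  0.2642 -0.0544] F [0.2992 0.6009 1.133 ] gap 0.0149 J [-0.8595  0.073   0.3252  1.813  -0.0261  1.264   1.0317]
turn [-0.1 -0.3 -0.7]
[0.499 0.115 0.2  ] -> [-0.0406, -0.1364, -0.0096]
[0.499 0.115 0.095] -> [-0.0411, -0.1363, 0.0954]
```

View pics/w12.png

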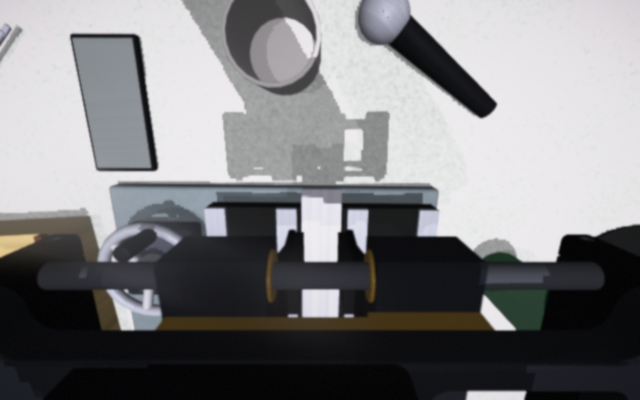

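servo_tool(moves=[[[0,0,-0.7],[-0.014,-0.045,-0.005],1],[[0,-0.3,-0.7],[-0.028,-0.09,0],1],[[0,-0.3,-0.7],[-0.04,-0.132,0.03],1],[[0,-0.3,-0.7],[-0.04,-0.132,0.07],1],[[0,-0.3,-0.7],[-0.04,-0.132,0.095],1],[[0,-0.3,-0.7],[-0.04,-0.132,0.095],1],[[0,-0.3,-0.7],[-0.04,-0.14,0.095],1],[[0,-0.3,-0.7],[-0.04,-0.146,0.095],1],[[0,-0.3,-0.7],[-0.04,-0.152,0.095],1],[[0,-0.3,-0.7],[-0.04,-0.158,0.095],1],[[0,-0.3,-0.7],[-0.04,-0.158,0.095],1]])

```text
clock: 23.38
position: [0.4979, 0.0927, 0.0957]
ee_rot: [0.001, 3.14, -0.001]
wrist_force: [0.0, 1.2, -1.0]
finger_gap: 0.0001
```

```bash
python3 go.py 0
python3 - <<'E'
from h import *
im=optics.snapshot('top');crop(im,200,110,330,195,6,'t13.png')
im=optics.snapshot('scene'); crop(im,300,150,480,290,4.2,'s13.png')
E
```

```text
t 23.38 pos [0.4979 0.0927 0.0957] yaw [-0.0279 -0.0687 -0.0502] F [ 0.0176  1.2349 -0.9911] gap 0.0001 J [-0.6755  0.1223  0.4678  1.9712 -0.0618  1.0609  1.3897]
turn [-0.1  0.1 -0. ]
```

View pics/s13.png

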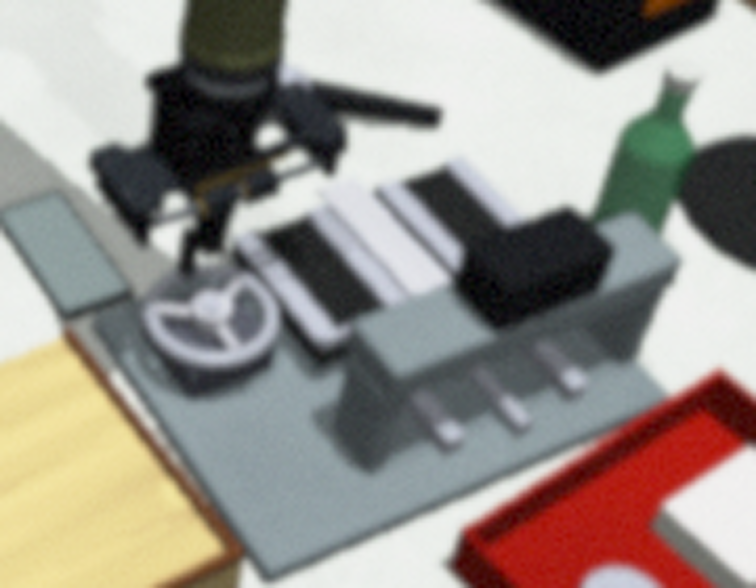

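Just touching now (1.2 N). I'll push until the stop pushes back.

servo_tool(moves=[[[0,0,0],[0,-0.005,0],1],[[0,0,0],[0,-0.008,0],1],[[0,0,0],[0,-0.011,0],1],[[0,0,0],[0,-0.011,0],1]])

```text
clock: 23.98
position: [0.4974, 0.0889, 0.0956]
ee_rot: [-0.006, 3.14, 0.011]
wrist_force: [0.6, 13.1, -2.4]
finger_gap: 0.0005
```

servo_tool(moves=[[[0,0,0],[0,-0.003,0],1],[[0,0,0],[0,-0.005,0],1],[[0,0,0],[0,-0.005,0],1]])

```text
clock: 24.35
position: [0.4972, 0.0893, 0.0956]
ee_rot: [-0.011, 3.14, 0.022]
wrist_force: [-1.1, 12.5, -0.9]
finger_gap: 0.0002
```

```bash
python3 go.py 0 .4975,.1,.0956 .4975,.1,.2 .51,-.1,.2
```

```text
t 24.35 pos [0.4972 0.0893 0.0956] yaw [ 0.4189 -0.0984  0.7863] F [-1.0779 12.5464 -0.8919] gap 0.0002 J [-0.6634  0.1171  0.4714  1.9769 -0.076   1.0572  1.4204]
turn [0.8 0.1 0.4]
[0.4975 0.1    0.0956] -> [-0.0004, 0.0107, 0.0002]
[0.4975 0.1    0.2   ] -> [-0.0006, 0.0121, -0.1042]
[ 0.51 -0.1   0.2 ] -> [-0.0116, -0.1879, -0.1069]
```

servo_tool(moves=[[[0,0,0],[0,0.011,0],1],[[0,0,0],[0,0.011,-0.03],1],[[0.8,0,0.4],[0,0.011,-0.07],1],[[0.8,0,0.4],[0,0,-0.106],1],[[0.8,0,0.4],[-0.005,-0.05,-0.106],1],[[0.8,0,0.4],[-0.01,-0.1,-0.106],1],[[0.8,0,0.4],[-0.012,-0.14,-0.106],1],[[0.8,0,0.4],[-0.012,-0.17,-0.106],1],[[0.8,0,0.4],[-0.012,-0.188,-0.106],1],[[0.8,0,0.4],[-0.012,-0.188,-0.106],1],[[0.8,0,0.4],[-0.012,-0.188,-0.106],1]])

```text
clock: 25.72
position: [0.5104, -0.099, 0.1989]
ee_rot: [-0.002, 3.14, 0.0]
wrist_force: [0.8, 1.0, 0.1]
finger_gap: 0.0006
```

```bash
python3 - <<'E'
from h import *
c=optics.camera_params('wrist');im=optics.snapshot('wrist'); cv2.imwrite('pics/w14.png',im[:,:,::-1])
B=[.6205,-.2808,np.radians(6.56)]
def T(p,P):
    ca,sa=np.cos(p[2]),np.sin(p[2]); P=np.array(P); return np.c_[p[0]+ca*P[:,0]-sa*P[:,1],p[1]+sa*P[:,0]+ca*P[:,1],P[:,2]]
print(w2p(c,T(B,[(-.075,.02,.063),(-.075,-.02,.063)])))
im=optics.snapshot('top'); crop(im,200,85,450,195,3.2,'t14.png')
E
python3 go.py 0 .62,-.281,.12
```

```text
[[158.3983534  221.31626177]
 [121.43962599 225.40422008]]
t 25.82 pos [ 0.5105 -0.0987  0.199 ] yaw [ 0.1294 -0.0911  0.0023] F [-0.4991  0.2115 -0.0683] gap 0.0003 J [-0.4904  0.0508  0.6564  1.8261 -0.0327  1.2739  1.7479]
turn [0.  0.1 0.1]
[ 0.62  -0.281  0.12 ] -> [-0.109, -0.1825, 0.0791]
```

View pics/w14.png

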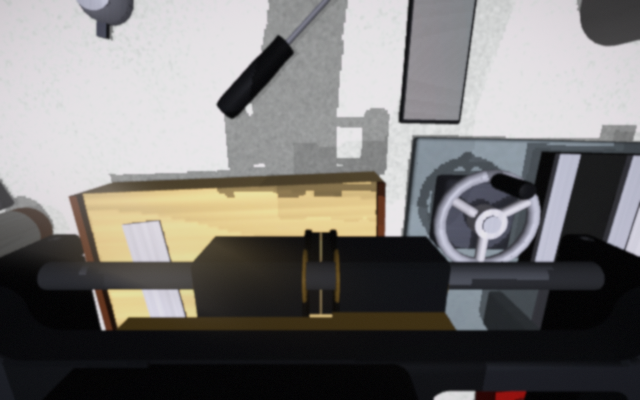

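View pics/t14.png

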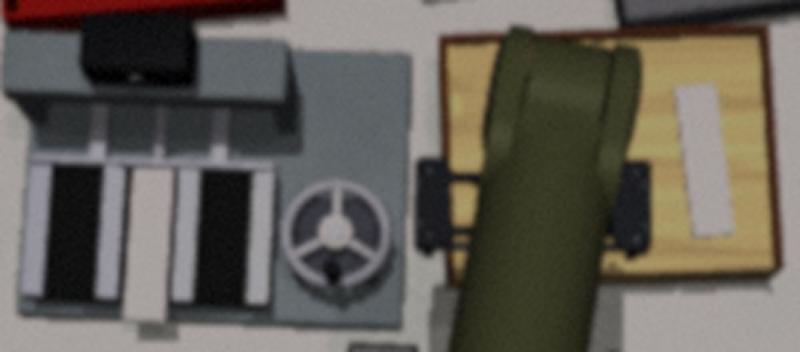

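servo_tool(moves=[[[0,0,0],[-0.03,-0.05,0],1],[[0,0,0],[-0.06,-0.1,0.01],1],[[0,0,0],[-0.09,-0.15,0.04],1],[[0,0,0],[-0.109,-0.182,0.079],1],[[0,0,0],[-0.109,-0.182,0.105],1],[[0,0,0],[-0.109,-0.182,0.122],1],[[0,0,0],[-0.109,-0.182,0.13],1],[[0,0,0],[-0.109,-0.182,0.134],1],[[0,0,0],[-0.109,-0.182,0.137],1],[[0,0,0],[-0.109,-0.182,0.138],1],[[0,0,0],[-0.109,-0.182,0.138],1]])

```text
clock: 27.2
position: [0.621, -0.2802, 0.0635]
ee_rot: [-0.004, 3.138, 0.001]
wrist_force: [-2.0, 0.9, 6.6]
finger_gap: 0.0003
```

```bash
python3 go.py 0 .62,-.281,.06 .546,-.285,.06
```

```text
t 27.2 pos [ 0.621  -0.2802  0.0635] yaw [ 0.1624 -0.2235  0.0342] F [-1.9605  0.9437  6.6159] gap 0.0003 J [-0.1184  0.5775  0.6924  1.5646 -0.3963  1.1402  2.2343]
turn [0.  0.2 0.2]
[ 0.62  -0.281  0.06 ] -> [0.001, -0.0008, 0.0035]
[ 0.546 -0.285  0.06 ] -> [0.075, -0.0046, 0.0032]
```

servo_tool(moves=[[[0,0,0],[0,0,0.003],1],[[0,0,0],[0.007,0,0.003],1],[[0,0,0],[0.015,-0.001,0.003],1],[[0,0,0],[0.023,-0.001,0.003],1],[[0,0,0],[0.031,-0.002,0.003],1],[[0,0,0],[0.039,-0.002,0.003],1],[[0,0,0],[0.047,-0.003,0.003],1],[[0,0,0],[0.055,-0.003,0.003],1],[[0,0,0],[0.063,-0.004,0.003],1],[[0,0,0],[0.071,-0.004,0.003],1],[[0,0,0],[0.076,-0.005,0.003],1],[[0,0,0],[0.076,-0.005,0.003],1]])

```text
clock: 28.7
position: [0.5477, -0.2861, 0.0635]
ee_rot: [-0.005, 3.131, -0.001]
wrist_force: [1.3, 1.1, 8.0]
finger_gap: -0.0001
```

```bash
python3 go.py 6
python3 - <<'E'
from h import *
c=optics.camera_params('wrist'); im=optics.snapshot('wrist'); cv2.imwrite('pics/w15.png',im[:,:,::-1])
E
```

```text
t 28.7 pos [ 0.5477 -0.2861  0.0635] yaw [ 0.183  -0.6154 -0.0392] F [1.2642 1.0982 8.0328] gap -0.0001 J [-0.1455  0.4476  0.7322  1.7434 -0.3416  1.0707  2.2754]
turn [-0.1  0.6 -5.8]
```

View pics/w15.png

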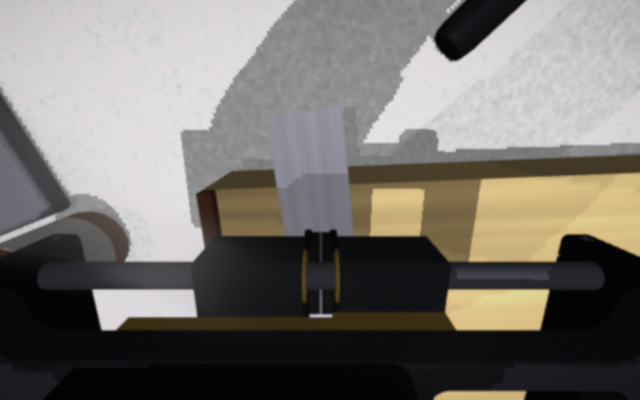

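Run:
```python
from h import *
c=optics.camera_params('wrist')
a=p2w(c,[(269.5,114.5),(341,108)],.063); b=p2w(c,[(283,234),(352,234)],.063); print(a,b)
d=b.mean(0)-a.mean(0); print(a.mean(0),np.degrees(np.arctan2(d[1],d[0])), a.mean(0)+.008*d/np.linalg.norm(d))
e=a[1]-a[0]; print(np.degrees(np.arctan2(-e[0],e[1])))
```

```text
[[ 0.47349513 -0.31263316  0.063     ]
 [ 0.47019092 -0.2754732   0.063     ]] [[ 0.54046082 -0.30780451  0.063     ]
 [ 0.54038043 -0.26758848  0.063     ]]
[ 0.47184303 -0.29405318  0.063     ] 5.29580154931641 [ 0.47980888 -0.2933148   0.063     ]
5.081288946205319
```

```bash
python3 go.py 5.3 .5477,-.2861,.13 .48,-.2932,.13
```

```text
t 28.75 pos [ 0.5477 -0.2861  0.0635] yaw [ 0.1857 -0.6033 -0.0421] F [0.3364 0.4455 9.1671] gap 0.0001 J [-0.1455  0.4477  0.7322  1.7433 -0.3415  1.0709  2.2754]
turn [-0.1  0.6 -5.1]
[ 0.5477 -0.2861  0.13  ] -> [-0.0007, -0.0001, -0.0665]
[ 0.48   -0.2932  0.13  ] -> [0.067, -0.0069, -0.0672]
```

servo_tool(moves=[[[0,0,0],[0,0,-0.03],1],[[0,0,0],[0,0,-0.067],0],[[0,0.6,-3],[0.03,-0.003,-0.067],-1],[[0,0.6,-5.1],[0.067,-0.007,-0.067],-1],[[0,0.6,-5.1],[0.067,-0.007,-0.067],-1],[[0,0.6,-5.1],[0.067,-0.007,-0.067],-1],[[0,0.6,-5.1],[0.067,-0.007,-0.067],-1],[[0,0.6,-5.1],[0.067,-0.007,-0.067],-1]])

```text
clock: 29.75
position: [0.4806, -0.293, 0.1297]
ee_rot: [0.146, -3.138, 0.003]
wrist_force: [-0.5, -0.3, -0.3]
finger_gap: 0.0623
```

```bash
python3 - <<'E'
from h import *
c=optics.camera_params('wrist'); im=optics.snapshot('wrist'); cv2.imwrite('pics/w16.png',im[:,:,::-1])
print(w2p(c,[(.4735,-.3126,.063),(.4702,-.2755,.063)]))
E
python3 go.py 5.3 .48,-.2932,.052
```

```text
[[296.67762281 200.59851067]
 [343.5851708  200.75248661]]
t 29.8 pos [ 0.4804 -0.2931  0.1296] yaw [ 5.3261  0.0177 -0.089 ] F [ 0.2928  0.6834 -0.9084] gap 0.0662 J [-0.1894  0.2508  0.7919  1.8134 -0.1925  1.1565  2.3285]
turn [-0.1 -0.   0. ]
[ 0.48   -0.2932  0.052 ] -> [0.0004, 0.0, 0.0776]
```

View pics/w16.png

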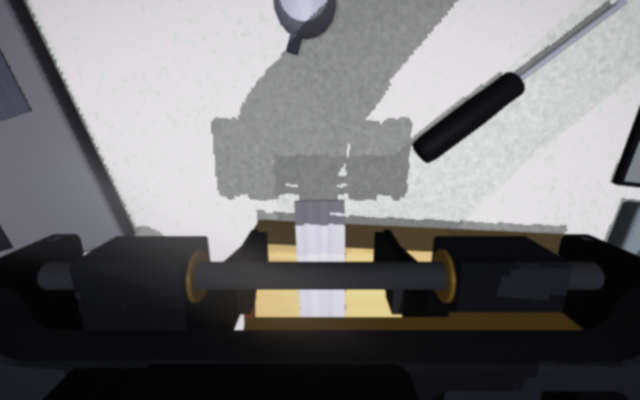

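servo_tool(moves=[[[0,0,0],[0,0,0.02],-1],[[0,0,0],[0,0,0.04],-1],[[0,0,0],[0,0,0.06],-1],[[0,0,0],[0,0,0.078],-1],[[0,0,0],[0,0,0.078],-1],[[0,0,0],[0,0,0.078],0],[[0,0,0],[0,0,0.078],1],[[0,0,0],[0,0,0.078],1],[[0,0,0],[0,0,0.078],1],[[0,0,0],[0,0,0.078],1],[[0,0,0],[0,0,0.078],1],[[0,0,0],[0,0,0.078],1]], squeeze=30)

```text
clock: 31.3
position: [0.4805, -0.2932, 0.0517]
ee_rot: [0.146, -3.138, 0.003]
wrist_force: [0.1, -1.0, 0.8]
finger_gap: 0.0388
```

servo_tool(moves=[[[0,0,0],[0,0,0],1],[[0,0,0],[0,0,0],1],[[0,0,0],[0,0,-0.005],1],[[0,0,0],[0,0,-0.015],1],[[0,0,0],[0,0,-0.03],1],[[0,0,0],[0,0,-0.06],1],[[0,0,0],[0,0,-0.1],1],[[0,0,0],[0,0,-0.14],1],[[0,0,0],[0,0,-0.158],1],[[0,0,0],[0,0,-0.158],1]])

```text
clock: 32.55
position: [0.4811, -0.2933, 0.2109]
ee_rot: [-0.146, 3.136, -0.003]
wrist_force: [0.1, -0.3, -0.7]
finger_gap: 0.039
```

```bash
python3 - <<'E'
from h import *
im=optics.snapshot('scene'); crop(im,210,130,470,350,3,'s17.png')
E
python3 go.py -0.8 .45,.06,.21 .44,.31,.21 .449,.3255,.1
```

```text
t 32.6 pos [ 0.4804 -0.2927  0.2093] yaw [ 5.3364  0.0136 -0.0677] F [ 0.9488 -0.1138 -0.6669] gap 0.0388 J [-0.2252  0.1729  0.814   1.7171 -0.1287  1.3069  2.2789]
turn [-0.1 -0.   6.1]
[0.45 0.06 0.21] -> [-0.0026, 0.354, -0.0011]
[0.44 0.31 0.21] -> [-0.0158, 0.6038, -0.0014]
[0.449  0.3255 0.1   ] -> [-0.0263, 0.6186, 0.1086]
```

View pics/s17.png

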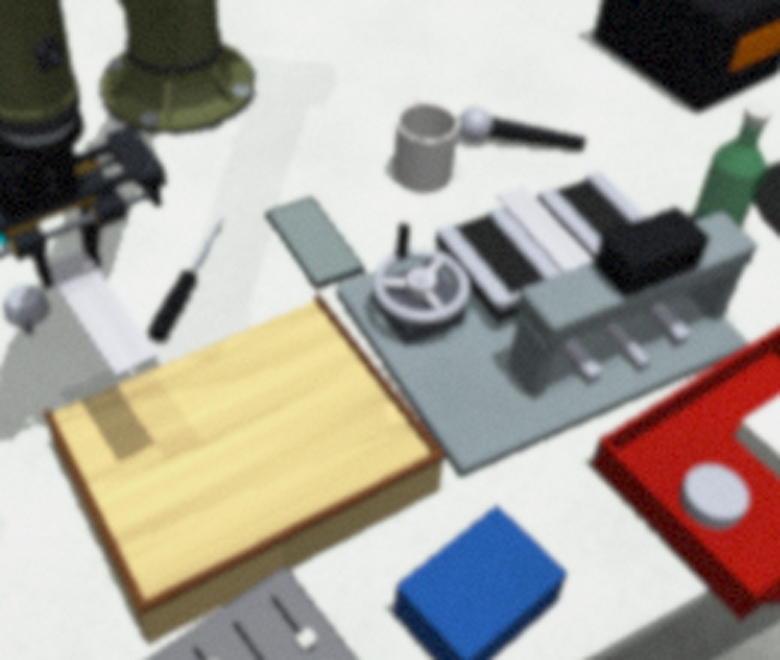

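servo_tool(moves=[[[0,0,1],[-0.003,0.04,0],1],[[0,0,2],[-0.006,0.09,0],1],[[0,0,3],[-0.008,0.14,0],1],[[0,0,4],[-0.01,0.19,0],1],[[0,0,5],[-0.012,0.24,0],1],[[0,0,6.1],[-0.013,0.29,0],1],[[0,0,6.1],[-0.014,0.34,0],1],[[0,0,6.1],[-0.015,0.39,0],1],[[0,0,6.1],[-0.015,0.44,0],1],[[0,0,6.1],[-0.016,0.49,0],1],[[0,0,6.1],[-0.016,0.54,0],1],[[0,0,6.1],[-0.016,0.59,0],1]])

```text
clock: 34.1
position: [0.4401, 0.2971, 0.2063]
ee_rot: [-0.021, -3.138, 0.006]
wrist_force: [0.7, 0.5, -0.4]
finger_gap: 0.0386
```

```bash
python3 go.py -0.8 .449,.3255,.21 .449,.3255,.083
```

```text
t 34.1 pos [0.4401 0.2971 0.2063] yaw [-0.762   0.1879 -0.202 ] F [ 0.7493  0.5161 -0.416 ] gap 0.0386 J [-0.8586  0.0781  0.2263  1.7734 -0.0172  1.2969  0.9292]
turn [-0.2 -0.2  0. ]
[0.449  0.3255 0.21  ] -> [-0.0085, 0.0285, -0.0039]
[0.449  0.3255 0.083 ] -> [-0.0089, 0.0289, 0.1231]
```

servo_tool(moves=[[[0,0,0],[-0.009,0.028,0.01],1],[[0,0,0],[-0.009,0.029,0.05],1],[[0,0,0],[-0.009,0.029,0.09],1],[[0,0,0],[-0.009,0.029,0.118],1],[[0,0,0],[-0.009,0.029,0.118],1],[[0,0,0],[-0.009,0.029,0.118],1],[[0,0,0],[-0.009,0.029,0.118],1]])

```text
clock: 34.98
position: [0.4499, 0.3262, 0.0895]
ee_rot: [-0.021, -3.14, 0.003]
wrist_force: [0.3, 0.3, 0.3]
finger_gap: 0.0392
```

```bash
python3 - <<'E'
from h import *
im=optics.snapshot('scene'); crop(im,300,150,480,290,4.2,'s18.png')
im=optics.snapshot('top');crop(im,200,85,450,195,3.2,'t18.png')
E
python3 go.py -0.8 .449,.3255,.0525
```

```text
t 35.08 pos [0.4497 0.3261 0.0893] yaw [-0.7618  0.1003 -0.1163] F [-0.7622  0.3998 -0.4275] gap 0.0389 J [-0.8637  0.2287  0.212   1.8512 -0.0538  1.0698  0.9264]
turn [-0.1 -0.1  0. ]
[0.449  0.3255 0.0525] -> [0.0007, -0.0005, 0.0368]
```

View pics/s18.png

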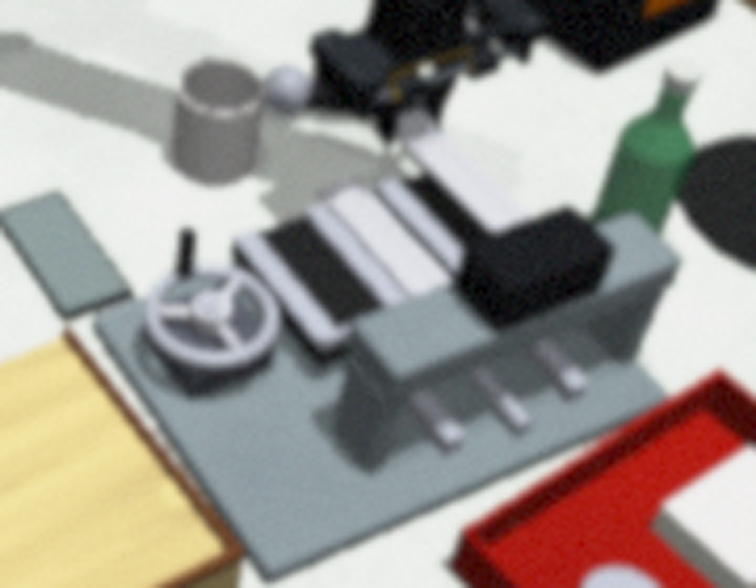

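View pics/t18.png

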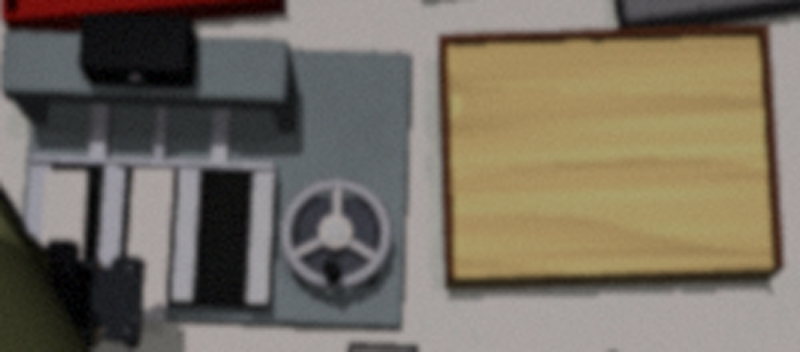

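servo_tool(moves=[[[0,0,0],[0.001,0,0.015],1],[[0,0,0],[0.001,0,0.025],1],[[0,0,0],[0.001,0,0.032],1],[[0,0,0],[0.001,0,0.036],1],[[0,0,0],[0.001,0,0.037],1],[[0,0,0],[0.001,0,0.037],1]])

```text
clock: 35.83
position: [0.4489, 0.3261, 0.0525]
ee_rot: [-0.021, -3.14, 0.003]
wrist_force: [1.0, 0.3, -0.6]
finger_gap: 0.0388
```

```bash
python3 - <<'E'
from h import *
im=optics.snapshot('scene'); crop(im,300,150,480,290,4.2,'s19.png')
im=optics.snapshot('top');crop(im,200,110,330,195,6,'t19.png')
E
python3 go.py -0.8 .449,.3255,.0525
```

```text
t 35.92 pos [0.4489 0.3262 0.0527] yaw [-0.7637  0.0717 -0.0916] F [-0.1933 -0.6591 -0.1464] gap 0.0391 J [-0.8599  0.2701  0.2083  1.8835 -0.0652  0.9965  0.9341]
turn [-0.1 -0.1  0. ]
[0.449  0.3255 0.0525] -> [-0.0001, -0.0007, 0.0002]
```

View pics/s19.png

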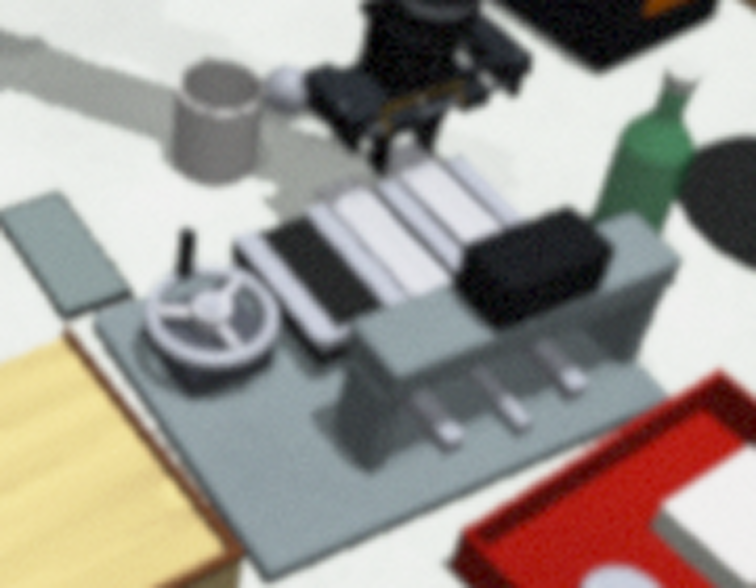

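View pics/t19.png

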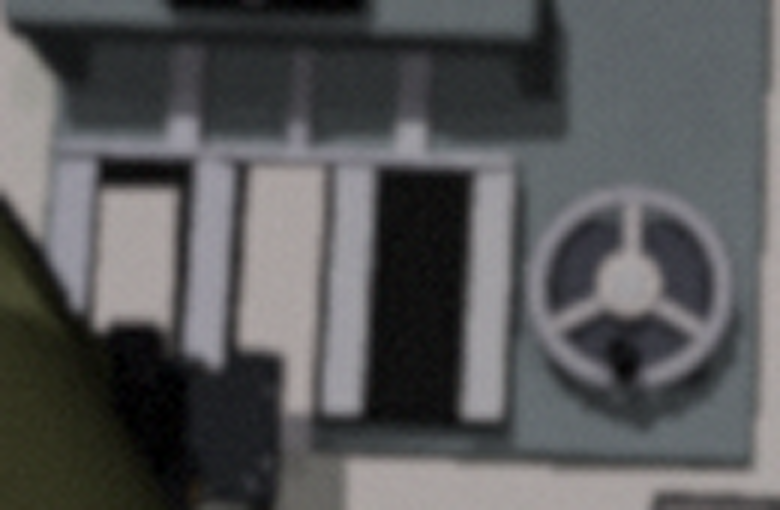

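servo_tool(moves=[[[0,0,0],[-0.004,-0.001,0],1],[[0,0,0],[-0.008,-0.001,0],1],[[0,0,0],[-0.011,-0.001,0],1],[[0,0,0],[-0.013,-0.001,0],1],[[0,0,0],[-0.013,-0.001,0],1]])

```text
clock: 36.55
position: [0.4621, 0.325, 0.0526]
ee_rot: [-0.021, -3.14, 0.003]
wrist_force: [0.1, -1.1, -0.4]
finger_gap: 0.0386
```

```bash
python3 - <<'E'
from h import *
im=optics.snapshot('top');crop(im,200,110,330,195,6,'t20.png')
E
python3 go.py -0.8
```

```text
t 36.6 pos [0.4619 0.325  0.0526] yaw [-0.7693  0.0758 -0.0955] F [ 0.2016 -0.6504 -0.9298] gap 0.0389 J [-0.8461  0.2894  0.2132  1.8594 -0.0711  1.0022  0.9543]
turn [-0.1 -0.1  0. ]
```

View pics/t20.png

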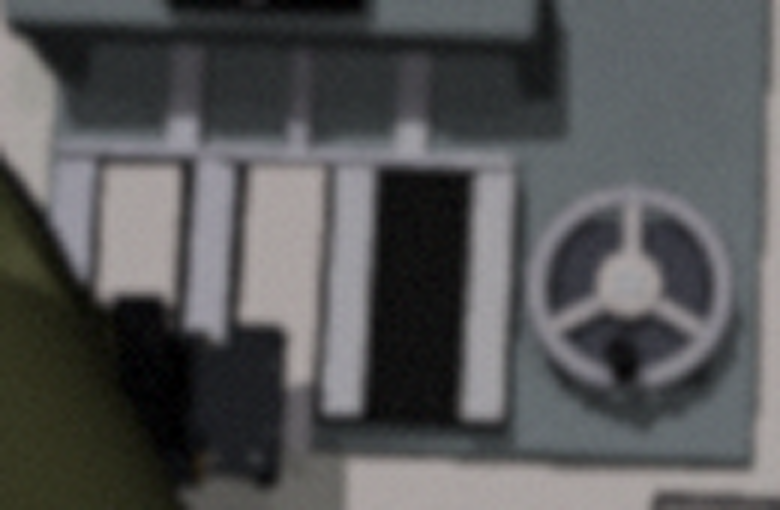

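Nearly there. I'll make small steps to contact and watch the force.

servo_tool(moves=[[[0,0,0],[-0.001,0,0],1],[[0,0,0],[-0.0015,0,0],1],[[0,0,0],[-0.002,0,0],1],[[0,0,0],[-0.002,0,0],1]])

```text
clock: 37.1
position: [0.464, 0.325, 0.0526]
ee_rot: [-0.021, -3.14, 0.003]
wrist_force: [0.8, 0.2, 0.2]
finger_gap: 0.0386
```

servo_tool(moves=[[[0,0,0],[-0.0005,0,0],1],[[0,0,0],[-0.001,0,0],1],[[0,0,0],[-0.001,0,0],1]])

```text
clock: 37.48
position: [0.4647, 0.325, 0.0526]
ee_rot: [-0.021, -3.14, 0.003]
wrist_force: [-1.6, 0.2, 1.4]
finger_gap: 0.0387
```

```bash
python3 - <<'E'
from h import *
im=optics.snapshot('top');crop(im,200,110,330,195,6,'t21.png')
E
python3 go.py -0.8
```

```text
t 37.52 pos [0.4647 0.325  0.0526] yaw [-0.7661  0.0967 -0.0995] F [-1.811  -0.3627  0.0462] gap 0.0386 J [-0.8432  0.2941  0.214   1.8535 -0.0726  1.0039  0.9585]
turn [-0.1 -0.1  0. ]
```

View pics/t21.png

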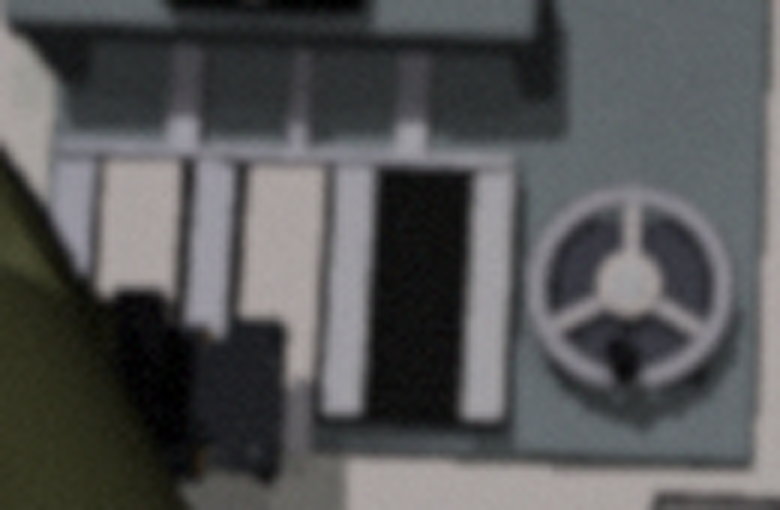

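servo_tool(moves=[[[0,0,0],[0,0,0],-0.4],[[0,0,0],[0,0,0],-0.4],[[0,0,0],[0,0,0],-0.4],[[0,0,0],[0,0,0],-0.4],[[0,0,0],[0.004,0,0],-0.4],[[0,0,0],[0.004,0,-0.02],-0.4],[[0,0,0],[0.004,0,-0.06],-0.4],[[0,0,0],[0.004,-0.03,-0.11],-0.4],[[0,0,0],[0.004,-0.05,-0.15],-0.4],[[0,0,0],[0.004,-0.05,-0.15],-0.4],[[0,0,0],[0.004,-0.05,-0.15],-0.4]])

```text
clock: 38.9
position: [0.4599, 0.2753, 0.2023]
ee_rot: [-0.021, -3.139, 0.003]
wrist_force: [0.0, -0.2, -0.3]
finger_gap: 0.0612
```

```bash
python3 - <<'E'
from h import *
c=optics.camera_params('wrist');im=optics.snapshot('wrist'); crop(im,60,140,560,340,1.6,'w22.png')
im=optics.snapshot('scene'); crop(im,300,150,480,290,4.2,'s22.png')
E
python3 go.py 0 .4985,.0725,.2 .4985,.0725,.084
```

```text
t 39.0 pos [0.4593 0.2754 0.2012] yaw [-0.7159  0.2164 -0.1858] F [-0.1135 -0.1213 -0.958 ] gap 0.0608 J [-0.8232  0.0912  0.2483  1.7705 -0.0226  1.2877  0.9888]
turn [-0.2 -0.2 -0.7]
[0.4985 0.0725 0.2   ] -> [-0.0417, -0.2024, 0.0017]
[0.4985 0.0725 0.084 ] -> [-0.0421, -0.202, 0.1177]
```

View pics/w22.png

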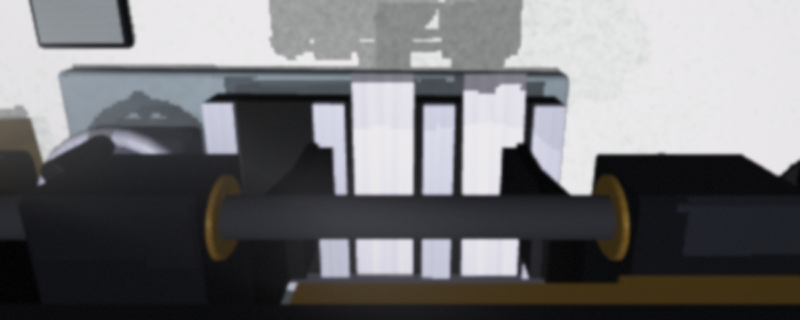

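View pics/s22.png

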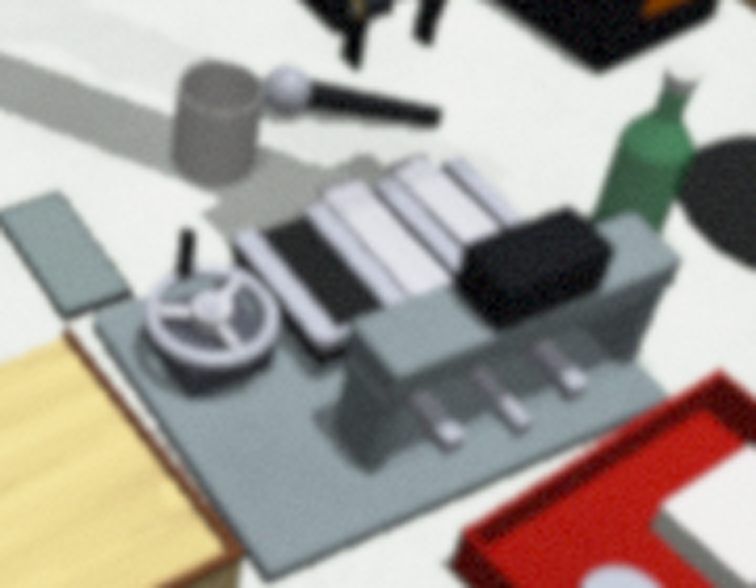

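Run:
```python
from h import *
c=optics.camera_params('wrist');im=optics.snapshot('wrist'); crop(im,180,170,430,240,3.2,'w23.png')
print(optics.camera_params('wrist')['tvec'])
```

```text
[-0.2811796  -0.46602178  0.25062637]
```

View pics/w23.png

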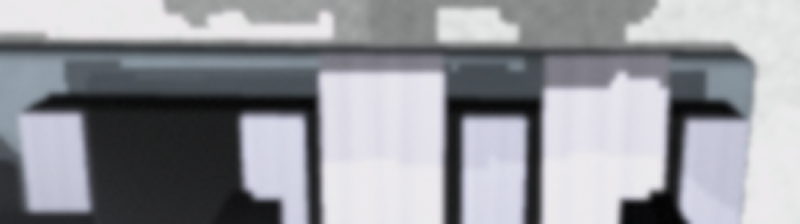

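Run:
```python
from h import *
c=optics.camera_params('wrist')
q=lambda u:(np.array(u)+.5)/3.2-.5+np.array((180,170))
print(p2w(c,[q((380,54)),q((605,54))],.063)); print(p2w(c,[q((50,112)),q((270,113)),q((490,115)),q((715,116))],.066))
```

```text
[[0.45460229 0.25257579 0.063     ]
 [0.45554282 0.32478475 0.063     ]]
[[0.47175053 0.1453859  0.066     ]
 [0.47300053 0.21658911 0.066     ]
 [0.47458633 0.28772689 0.066     ]
 [0.47585496 0.3604362  0.066     ]]
```

servo_tool(moves=[[[0,0,0],[-0.01,-0.05,0],-0.4],[[0,0,-0.4],[-0.02,-0.1,0],-0.4],[[0,0,-0.7],[-0.032,-0.15,0],-0.4],[[0,0,-0.7],[-0.042,-0.202,0.02],-0.4],[[0,0,-0.7],[-0.042,-0.202,0.05],-0.4],[[0,0,-0.7],[-0.042,-0.202,0.08],-0.4],[[0,0,-0.7],[-0.042,-0.202,0.105],-0.4],[[0,0,-0.7],[-0.042,-0.202,0.117],-0.4],[[0,0,-0.7],[-0.042,-0.202,0.117],0.5],[[0,0,-0.7],[-0.042,-0.202,0.117],1],[[0,0,-0.7],[-0.042,-0.202,0.117],1],[[0,0,-0.7],[-0.042,-0.202,0.117],1]], squeeze=12)

```text
clock: 40.55
position: [0.4988, 0.0726, 0.0853]
ee_rot: [-0.0, -3.139, 0.005]
wrist_force: [-0.4, 0.5, 0.0]
finger_gap: 0.0291
```

servo_tool(moves=[[[0,0,0],[0,0,0],1],[[0,0,0],[0,0,0],1],[[0,0,0],[0,0,0],1],[[0,0,0],[0,0,0],1]])

```text
clock: 41.05
position: [0.4991, 0.0727, 0.0856]
ee_rot: [-0.0, -3.139, 0.004]
wrist_force: [-0.4, -0.2, 2.1]
finger_gap: 0.0158
```

```bash
python3 circ.py .5425 .0725 180 -20 12; python3 go.py 0
```

```text
[0.49909607 0.07274118 0.08562737] ang 179.68162779295798 r 0.04340459587436392 yaw [-0.00956548  0.12841765 -0.15587669] gap 0.015773843612673456 41.05 [-0.44063102 -0.24101921  2.11997005]
160 [-0.002, 0.015, -0.0]
140 [-0.01, 0.028, -0.0]
120 [-0.021, 0.038, -0.0]
100 [-0.036, 0.043, -0.0]
80 [-0.051, 0.043, -0.0]
60 [-0.065, 0.038, -0.0]
40 [-0.077, 0.028, -0.0]
20 [-0.085, 0.015, -0.0]
0 [-0.087, -0.0, -0.0]
-20 [-0.085, -0.015, -0.0]
-40 [-0.077, -0.029, -0.0]
-60 [-0.065, -0.038, -0.0]
t 41.05 pos [0.4991 0.0727 0.0856] yaw [-0.0096  0.1284 -0.1559] F [-0.4406 -0.241   2.12  ] gap 0.0158 J [-0.6016  0.1326  0.4311  1.9813 -0.0613  1.0432  1.4278]
turn [-0.2 -0.1 -0. ]
```

servo_tool(moves=[[[0,0,0],[-0.001,0.008,0],1],[[0,0,0],[-0.003,0.016,0],1],[[0,0,0],[-0.01,0.028,0],1],[[0,0,0],[-0.021,0.038,0],1],[[0,0,0],[-0.036,0.043,0],1],[[0,0,0],[-0.051,0.043,0],1],[[0,0,0],[-0.065,0.038,0],1],[[0,0,0],[-0.077,0.028,0],1],[[0,0,0],[-0.085,0.015,0],1],[[0,0,0],[-0.087,0,0],1],[[0,0,0],[-0.085,-0.015,0],1],[[0,0,0],[-0.085,-0.015,0],1]])

```text
clock: 42.55
position: [0.5843, 0.0562, 0.0856]
ee_rot: [-0.003, -3.14, 0.005]
wrist_force: [1.0, -1.1, 2.7]
finger_gap: 0.0156
```

```bash
python3 circ.py .5425 .0725 -20 -20 12;python3 - <<'E'
from h import *
im=optics.snapshot('scene'); crop(im,300,150,480,290,4.2,'s24.png')
E
```

```text
[0.58426753 0.05622666 0.0856283 ] ang -21.28673459187035 r 0.04482574815313138 yaw [-0.1202129   0.11599125 -0.19432373] gap 0.015556627703744578 42.55 [ 1.03920418 -1.05176651  2.73079489]
-40 [0.008, -0.012, 0.0]
-60 [0.02, -0.022, 0.0]
-80 [0.034, -0.027, 0.0]
-100 [0.049, -0.027, 0.0]
-120 [0.064, -0.022, 0.0]
-140 [0.075, -0.012, 0.0]
-160 [0.083, 0.001, 0.0]
-180 [0.086, 0.016, 0.0]
-200 [0.083, 0.031, 0.0]
-220 [0.076, 0.044, 0.0]
-240 [0.064, 0.054, -0.0]
-260 [0.05, 0.06, -0.0]
```

View pics/s24.png

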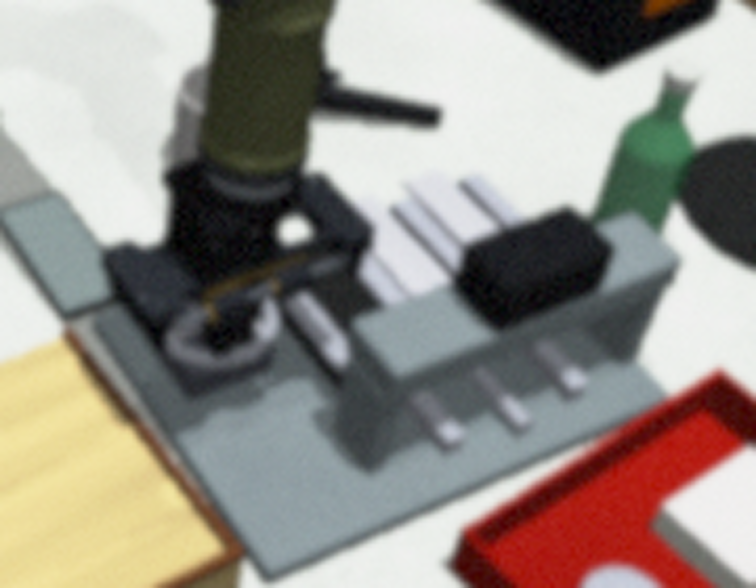

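servo_tool(moves=[[[0,0,0],[0.008,-0.012,0],1],[[0,0,0],[0.02,-0.022,0],1],[[0,0,0],[0.034,-0.027,0],1],[[0,0,0],[0.049,-0.027,0],1],[[0,0,0],[0.064,-0.022,0],1],[[0,0,0],[0.075,-0.012,0],1],[[0,0,0],[0.083,0.001,0],1],[[0,0,0],[0.086,0.016,0],1],[[0,0,0],[0.083,0.031,0],1],[[0,0,0],[0.076,0.044,0],1],[[0,0,0],[0.064,0.054,0],1],[[0,0,0],[0.064,0.054,0],1]])

```text
clock: 44.1
position: [0.5226, 0.1107, 0.0857]
ee_rot: [0.002, 3.141, -0.009]
wrist_force: [3.7, -4.1, 1.7]
finger_gap: 0.0154
```

```bash
python3 circ.py .5425 .0725 -240 -20 12
```

```text
[0.52263972 0.11068869 0.0856641 ] ang 117.476990073775 r 0.04304424344304951 yaw [-0.0572502  -0.0423266  -0.32645516] gap 0.015397247411901134 44.1 [ 3.67216515 -4.05876629  1.72418105]
-260 [-0.012, 0.005, -0.0]
-280 [-0.027, 0.005, -0.0]
-300 [-0.042, -0.0, 0.0]
-320 [-0.054, -0.01, 0.0]
-340 [-0.061, -0.023, 0.0]
-360 [-0.064, -0.038, 0.0]
-380 [-0.061, -0.053, 0.0]
-400 [-0.054, -0.066, 0.0]
-420 [-0.042, -0.076, 0.0]
-440 [-0.028, -0.081, 0.0]
-460 [-0.012, -0.082, 0.0]
-480 [0.002, -0.076, 0.0]
```

servo_tool(moves=[[[0,0,0],[-0.012,0.005,0],1],[[0,0,0],[-0.027,0.005,0],1],[[0,0,0],[-0.042,0,0],1],[[0,0,0],[-0.054,-0.01,0],1],[[0,0,0],[-0.061,-0.023,0],1],[[0,0,0],[-0.064,-0.038,0],1],[[0,0,0],[-0.061,-0.053,0],1],[[0,0,0],[-0.054,-0.066,0],1],[[0,0,0],[-0.042,-0.076,0],1],[[0,0,0],[-0.028,-0.081,0],1],[[0,0,0],[-0.012,-0.082,0],1],[[0,0,0],[-0.012,-0.082,0],1]])

```text
clock: 45.6
position: [0.5317, 0.0291, 0.0857]
ee_rot: [0.0, -3.139, 0.008]
wrist_force: [-1.9, -0.6, -1.0]
finger_gap: 0.0156
```

```bash
python3 circ.py .5425 .0725 -460 -20 5
```

```text
[0.53167426 0.0290676  0.08574144] ang -103.99606033990612 r 0.04476125172351634 yaw [ 0.00488226  0.16973761 -0.28372743] gap 0.015575361907364966 45.6 [-1.89400892 -0.57363775 -1.01808299]
-480 [0.011, 0.005, 0.0]
-500 [0.023, 0.015, -0.0]
-520 [0.031, 0.028, -0.0]
-540 [0.033, 0.043, -0.0]
-560 [0.031, 0.058, -0.0]
```

servo_tool(moves=[[[0,0,0],[0.011,0.005,0],1],[[0,0,0],[0.023,0.015,0],1],[[0,0,0],[0.031,0.028,0],1],[[0,0,0],[0.033,0.038,0],1],[[0,0,0],[0.033,0.043,0],1],[[0,0,0],[0.033,0.046,0],1],[[0,0,0],[0.033,0.047,0],1],[[0,0,0],[0.033,0.047,0],1]])

```text
clock: 46.6
position: [0.499, 0.0727, 0.0857]
ee_rot: [-0.003, -3.138, 0.015]
wrist_force: [2.5, -6.4, -2.6]
finger_gap: 0.0158
```

```bash
python3 circ.py .5425 .0725 -540 -10 2;python3 - <<'E'
from h import *
im=optics.snapshot('top'); crop(im,195,85,335,195,5.7,'t25.png')
E
```

```text
[0.49899035 0.07269929 0.08569006] ang 179.73756154789785 r 0.04351011021816443 yaw [-0.1123561   0.20276294 -0.53191878] gap 0.015758826189032057 46.6 [ 2.45568762 -6.39930984 -2.58101705]
-550 [-0.0, 0.007, -0.0]
-560 [-0.002, 0.015, -0.0]
```

View pics/t25.png

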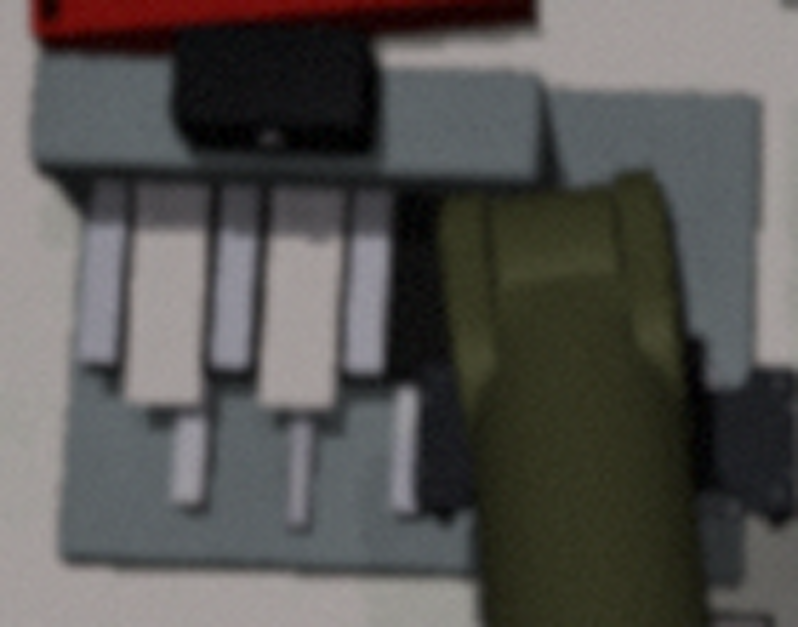

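servo_tool(moves=[[[0,0,0],[0,0.004,0],1],[[0,0,0],[0,0.006,0],1],[[0,0,0],[0,0.006,0],1],[[0,0,0],[0,0.003,0],1],[[0,0,0],[0,0.001,0],0],[[0,0,0],[0,0.001,0],0],[[0,0,0],[0,0.001,0],0],[[0,0,0],[0,0.001,-0.03],0],[[0,0,0],[0,0,-0.08],0],[[0,0,0],[0.03,-0.03,-0.13],0],[[0,0,0],[0.05,-0.1,-0.16],0],[[0,0,0],[0.06,-0.15,-0.16],0]])

```text
clock: 48.15
position: [0.441, -0.0703, 0.2489]
ee_rot: [-0.002, 3.141, -0.013]
wrist_force: [1.2, -0.8, 0.2]
finger_gap: 0.0437
```

```bash
python3 go.py 0;python3 - <<'E'
from h import *
im=optics.snapshot('top'); crop(im,195,85,335,195,5.7,'t26.png'); cv2.imwrite('pics/t26f.png',im[:,:,::-1])
im=optics.snapshot('scene'); crop(im,300,150,480,290,4.2,'s26.png')
E
```

```text
t 48.15 pos [ 0.441  -0.0703  0.2489] yaw [ 0.0589 -0.0359 -0.4654] F [ 1.1923 -0.7677  0.1728] gap 0.0437 J [-0.4967 -0.174   0.5272  1.902   0.0969  1.3903  1.5784]
turn [-0.5  0.   0.1]
```

View pics/t26.png

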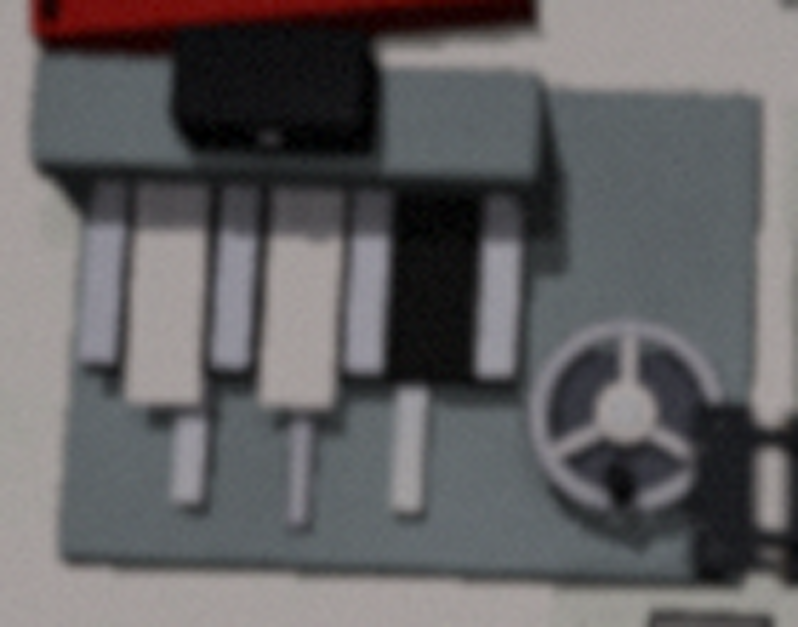

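View pics/s26.png

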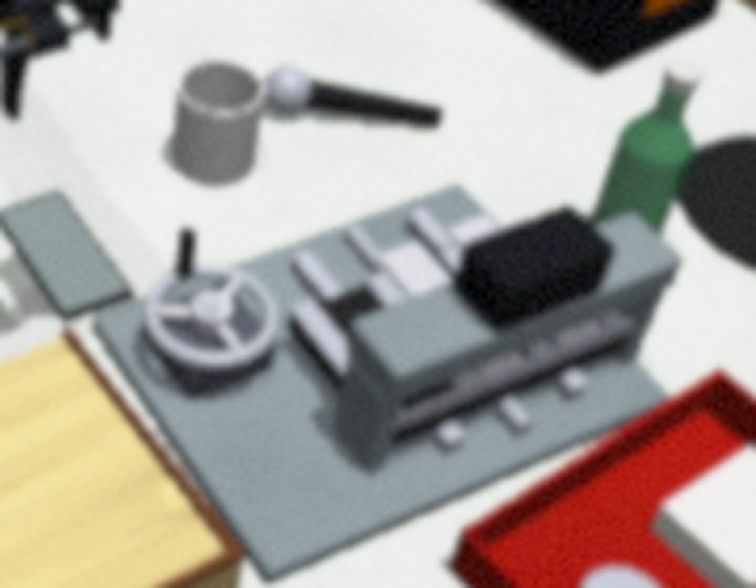

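View pics/t26f.png

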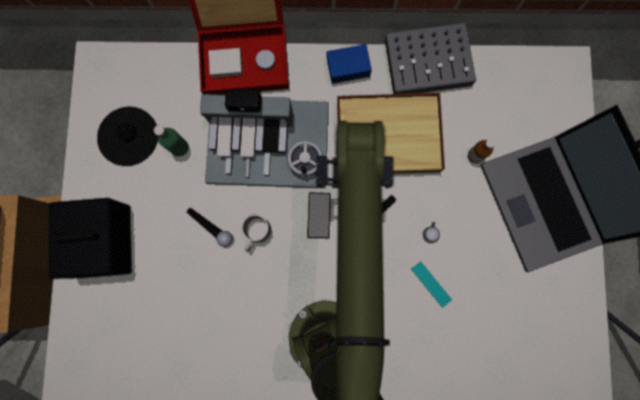

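Run:
```python
from h import *
c=optics.camera_params('top'); q=lambda u:(np.array(u)+.5)/5.7-.5+np.array((195,85))
print(p2w(c,[q((165,405)),q((297,410))],.063)); print(p2w(c,[q((97,364)),q((230,371)),q((365,375)),q((497,380))],.066))
```

```text
[[0.5447481  0.32106482 0.063     ]
 [0.54306898 0.24957188 0.063     ]]
[[0.56613582 0.35831571 0.066     ]
 [0.5633337  0.28614781 0.066     ]
 [0.56221097 0.21313659 0.066     ]
 [0.56051484 0.14187818 0.066     ]]
```

Run:
```python
from h import *
print(ctrl.hand_in())
```

```text
the job is handed in; nothing more can be done
None
```

The job is done and handed in at about 48 s of the 210 s allowed; the hand-in reported no verdict. I wound the carriage out to its front stop. I then dragged both grey blanks to overhang the riser's front edge, pinched them there, and laid them in the middle and left pockets. The carriage was then wound two turns in to its rear stop. Only two blanks were present, and the turquoise look-alike was left alone.

**Last checks:**
- **Blanks:** in the top picture each lies between its ribs and sticks out 20.1 mm (left) and 19.7 mm (middle) in front of the bed. The nominal is 20 mm, so both are at the fence to within about 1 mm. The fence itself is hidden under the bridge.
- **Carriage:** it moved about 89 mm, and the rear stop pushed back with about 6 N. The handle ended at the same position as at the front stop, two turns on.
- **Surroundings:** the gripper is clear of everything, and the bystanders I could see look unmoved. The arm partly hid the screwdriver in the last top picture.

**One slip:** seating the first blank pushed the carriage about 1.5 mm off its front stop. I nudged the handle back to the stop before loading the second blank.

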